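# Snap a heat-sink retainer onto a burn-in carrier and keep it pressed

### The job

Build the cooling stack on the burn-in carrier: lay the copper spreader flat, centred and square on the chip and let go, then set the heat sink on it, fins up, centred and square, and let go. Bring the orange retainer cover down over the heat sink between the guide ears and press until both white latches snap back over its ends. The thermal tape under the parts bonds only under pressure, so do not let up after the click: finish still pressing the cover down with a steady 10 to 20 N, and leave the other things on the bench where they lie.

Things in the scene. Friction and masses are not known exactly. Their poses are not given: they have to be found in the camera images.
- carrier: Burn-in carrier fixed to the bench: dark grey base 128 x 84 mm, with a green board (top 14 mm above the bench) and one chip in the middle. Origin: centre of its underside. x along the 128 mm; z up. Four dark guide ears flank the cover's tongues: x = +-34 to 41 mm, facing sides at y = +-13 mm, sloping outward above 46 mm, tops 54 mm above the bench. White latches stand at x = +-45 mm.
- chip_top (a point): Centre of the top face of the chip's silver metal lid, 30 x 30 mm, 17 mm above the bench; axes as the carrier's.
- latch_near (a joint): White spring latch, 18 mm wide, top 61 mm above the bench, at the carrier's -x end: 0 = upright, at rest; grows (rad) pushed outward. Its inner face slopes in from 61 mm (90 mm between the two latches' slopes) down to 48 mm (79 mm between); flat catch face below at 46.2 mm. The cover opens it about 0.065 rad on its way down, then it springs back to 0.
- latch_far (a joint): The same latch at the carrier's +x end. Both together take about 9 to 16 N of downward push just before its lower edge passes the hooks; then the force drops, to nothing as they snap back. The cover then has about 1 mm of free travel left before it bears on the heat sink.
- spreader: Loose square copper plate, 36 x 36 x 6 mm, about 70 g, lying flat on the bench. Origin: centre of its underside.
- heat_sink: Loose silver finned heat sink, 34 x 34 x 17 mm (solid block for grasping), about 30 g, standing on its base with its fins up. Origin: centre of its underside.
- cover: Loose orange retainer cover, about 35 g, lying upright on the bench. Origin: centre of its underside, x along its length, z up. Slotted plate 64 x 50 mm, 3 to 8 mm above the origin, a tongue 22 mm wide at each end (84 mm over both), down-turned lips 3 mm deep along the long sides (45 mm between them). Either way round fits. Seated on the stack, its origin is 20 mm above chip_top.
- cover_grip (a point): Middle of the cover's grip bar, 19 mm above the cover's origin, axes as the cover's. The bar stands on the plate along the cover's x: 44 mm long, 12 mm thick, 8 to 30 mm above the origin. Pinch it across its thickness from above; fingertips may bear on the plate.
- driver_b: Bystander: red and black screwdriver 175 mm long near the front edge of the bench. Leave it.
- marker_green: Bystander: green marker pen 128 mm long near the front edge. Leave it.
- tweezers: Bystander: steel tweezers 130 mm long near the front edge. Leave them.
- usb_stick: Bystander: black USB stick 56 mm long. Leave it.
- screw_box: Bystander: small carton 45 x 70 x 22 mm. Leave it.
- label_roll: Bystander: white label roll, 72 mm across, 40 mm high. Leave it.
- esd_brush: Bystander: black brush 195 mm long behind the carrier. Leave it.

How it is judged:
By the outcome, as a careful person would: the job done as asked, in the order asked, and still so for the second after the job is handed in, while the arm keeps its last pose, push and grip.
It also fails if it takes over 72 s, if anything falls off the work surface, if the arm or the gripper's body presses on something with over 40 N, if the wrist force passes 120 N, or if a joint passes its speed limit or range.

### The arm

A 7-joint arm with a two-finger parallel gripper is mounted at the origin on a cart in front of the work surface, level with it; the furniture and walls round the work are solid. World frame = base frame: x ahead of the robot, y to its left, z up, the work surface at z = 0. Lengths are in m, angles in rad, forces in N, time in s.
With the tool pointing down it reaches from about 0.4 to 0.9 m from the base axis. Payload 5.5 kg.
Tool frame: the origin (TCP) lies at the centre of the arm's flange, where the gripper is bolted on; the fingertips stand 178 mm ahead of it and the grasp point (between the pads) lies 159 mm ahead of it (robot.grip_depth is the distance from the TCP to the grasp point, in m); z points along the fingers, y is the direction in which the jaws open and shut (so a half turn about z gives the same grasp; the last joint's range is limited). The gripper opens to 92 mm and grips with 3 to 60 N. Pads are 19 mm wide; open, the fingers measure 130 mm over their backs; the gripper's body (75 mm by 190 mm) begins 47 mm behind the grasp point.
Start: joints at [-0.96, 0.501, -0.427, 1.55, 0.221, 1.138, -0.21], TCP at [0.222, 0.611, 0.405] pointing down, gripper open.
Joint ranges: [-2.88, 2.88], [-0.31, 2.03], [-1.54, 1.56], [0.2, 2.42], [-1.41, 4.55], [0.19, 2.02], [-2.57, 2.57]. Speed limits (rad/s): [2.57, 2.57, 3.14, 3.14, 3.14, 3.14, 3.14].

### API

Orientations are given as a unit quaternion [x, y, z, w].
In Python, from workcell import robot gives the robot as it stands. The module is installed in compiled form; this text tells all that it offers.
- The arm moves only by the tool move_arm, never from a script. Its argument "rows" is one flat list of numbers, 6 for each row, row after row: the shift along the tool's x, y, z in m, then the turn, a rotation vector about the tool's x, y, z in rad. In form: [dx, dy, dz, wx, wy, wz, dx, dy, dz, wx, wy, wz, ...]. A call has 1 to 5 rows; each row shifts and turns the commanded pose from where the row before left it, along the tool's axes as they then stand; what a row does not reach is not made up. A row lasts 1/10 s, in which the tool goes at most 50 mm and 8.59 degrees, less where a joint would pass 70% of its speed; a pose out of reach is approached as far as the arm can. A call with a gripper value outside its range is refused whole. "claw" is the finger opening in m, from 0 to 0.0918, set as the call begins (left out, the last holds). The fingers move at their own pace and stop on an object; "newtons" is the grip in N (left out, the last holds). Time passes only in rows, so rows that do not move let the fingers close. It gives the time, the measured TCP pose, the force and the opening at its end, in the units of the state.
- robot.observe(): the state, without advancing time (a new reading comes with each control period).
- robot.get_image(name): name is "side" or "top"; returns a dict with "color" (384x512x3 uint8, blue, green, red), "camera_matrix" (3x3 intrinsics, pixels), "k1" (the pictures are not rectified: a ray, as slopes to the right and down, at radius r is drawn at 1 + k1 r^2 times it, then the intrinsics apply), "cam_to_world" (4x4, takes a point from camera to world coordinates). Camera axes: x right, y down, z forward; pixel columns grow to the right and rows downward; lengths in m; the calibration is good to about 2 mm. A picture is of the moment at which its call begins. There is no depth.
- robot.close_job(): hands the job in, once; it reports no verdict.
Trained networks look in the newest picture that a camera, given by its name, has taken for a name from the list of things; names that differ only in an ending like _2 or _b are one class to them, and where a whole thing is asked for, a point or a joint stands for the part that bears it (a point fixed in the world has none). Each returns a list of dicts, best first, with "conf" (0 to 1); they miss things now and then, are a little off and sometimes report something else, mostly with a low value. They report only what shows in the picture. A call takes as long as a camera call.
- robot.spot_in(camera, target): "extent" ([left, top, width, height] in pixels, round what is visible of it).
- robot.cut_out(camera, target): "pixels" (384x512 bool, what is visible of it) and "extent" ([left, top, width, height] in pixels, round what is visible of it).
The state is a dict: "t": time; "qpos": joint angles; "joint_velocities": joint speeds; "effort": joint torques, N m; "eef_pos": TCP position; "tcp_rot": TCP orientation; "contact_force": force on the tool from outside, world axes, zero at the start; "moment": the same for the moment, N m; "finger_gap": finger opening in m.
Only numpy, scipy, OpenCV 4.12 (cv2) and the standard library are available. Lean on these libraries where they do the work, as an engineer would, in place of code of your own. Each camera call takes 0.05 s, during which the arm holds its last target. There are 200 camera calls.

## Working session

There is one attempt and no reset: what is moved stays moved. The work goes in short steps, Python scripts to look and compute and a tool call to move; the robot and the scene stay as the last step left them, time stands still between calls to the robot, and variables do not carry over. Pictures are saved under pics/ and viewed, about 8 in all and at most 12, crops included, and the job is handed in when it is done.

Besides the shell and the picture viewer there is one more tool, called as name(argument=value, ...) on one line, values as JSON. move_arm: Moves the arm, as the interface text tells. Its arguments: {"type":"object","properties":{"rows":{"type":"array"},"claw":{"type":"number"},"newtons":{"type":"number"}},"required":["rows"]}

```bash
mkdir -p pics; cat > h.py <<'E'
import numpy as np, cv2
from workcell import robot
from scipy.spatial.transform import Rotation as R
def img(n,save=None):
    d=robot.get_image(n)
    if save: cv2.imwrite(save,d["color"])
    return d
def rays(d,uv):
    K=np.array(d["camera_matrix"]);uv=np.atleast_2d(np.array(uv,float))
    return cv2.undistortPoints(uv[:,None],K,np.array([d["k1"],0,0,0,0.]))[:,0]
def unproj(d,uv,z):
    s=rays(d,uv);T=np.array(d["cam_to_world"])
    v=np.c_[s,np.ones(len(s))]@T[:3,:3].T
    return T[:3,3]+v*((z-T[2,3])/v[:,2])[:,None]
def proj(d,P):
    T=np.linalg.inv(np.array(d["cam_to_world"]))
    return cv2.projectPoints(np.atleast_2d(np.array(P,float)),cv2.Rodrigues(T[:3,:3])[0],T[:3,3],np.array(d["camera_matrix"]),np.array([d["k1"],0,0,0,0.]))[0][:,0]
E
python3 - <<'E'
from h import *
t=img("top","pics/top0.png");s=img("side","pics/side0.png")
for d in(t,s): print(np.round(d["cam_to_world"],3).tolist(),np.round(d["camera_matrix"],1).tolist(),d["k1"])
for c,d in(("top",t),("side",s)):
  for n in "carrier spreader heat_sink cover usb_stick screw_box label_roll".split():
    r=robot.cut_out(c,n)
    for q in r[:2]:
      m=q["pixels"].astype(np.uint8)
      rr=cv2.minAreaRect(cv2.findNonZero(m))
      print(c,n,round(q["conf"],2),q["extent"],np.round(rr[0],1),np.round(rr[1],1),round(rr[2],1),m.sum(),np.round(unproj(d,rr[0],0.0)[0],3))
o=robot.observe();print(o)
a=np.hstack([cv2.imread("pics/top0.png")]);cv2.imwrite("pics/top0b.png",cv2.resize(a,(800,600),interpolation=cv2.INTER_CUBIC))
E
```

```text
[[-0.003, -0.986, 0.165, 0.384], [-1.0, -0.0, -0.019, 0.032], [0.019, -0.165, -0.986, 0.983], [0.0, 0.0, 0.0, 1.0]] [[357.7, 0.0, 258.0], [0.0, 357.7, 190.1], [0.0, 0.0, 1.0]] 0.03922168426612471
[[0.998, 0.048, -0.047, 0.605], [0.061, -0.376, 0.924, -0.974], [0.026, -0.925, -0.379, 0.464], [0.0, 0.0, 0.0, 1.0]] [[356.3, 0.0, 257.0], [0.0, 356.3, 189.9], [0.0, 0.0, 1.0]] -0.04534076672175525
top carrier 0.62 [234.8, 175.0, 43.8, 53.1] [254.3 197.9] [47.4 31. ] 71.6 1443 [0.527 0.024 0.   ]
top carrier 0.36 [202.5, 120.6, 63.3, 18.8] [234.4 131.8] [68.1  8.5] 9.7 499 [0.718 0.081 0.   ]
top spreader 0.64 [114.6, 196.4, 19.8, 15.2] [125.  205.2] [12.7 14. ] 66.8 176 [0.507 0.377 0.   ]
top heat_sink 0.66 [310.4, 208.2, 10.9, 13.2] [316.6 214.5] [12. 13.] 71.6 156 [ 0.481 -0.148  0.   ]
top cover 0.75 [353.6, 194.7, 27.3, 31.7] [366.3 211.1] [19.3 29.7] 23.2 487 [ 0.49  -0.286  0.   ]
top usb_stick 0.59 [320.4, 149.9, 9.1, 23.8] [326.5 160.3] [19.2  6.7] 80.5 121 [ 0.634 -0.181 -0.   ]
top usb_stick 0.36 [234.8, 173.6, 44.0, 52.1] [254.8 198.2] [46.5 30.4] 71.6 1383 [0.526 0.023 0.   ]

[... 843 characters left out ...]
y([-0.95979323,  0.50082799, -0.42701082,  1.55038352,  0.22081865,
        1.13830725, -0.21027483]), 'joint_velocities': array([ 3.63380457e-04,  1.96946570e-03,  8.24348720e-04,  6.77978961e-04,
        7.33181428e-05, -1.73342891e-04,  1.46300962e-04]), 'effort': array([-2.53114786e-04, -5.66367352e+01, -5.80943942e+00, -2.79495245e+01,
       -6.64931978e-02,  2.04068451e-02,  3.85552880e-05]), 'eef_pos': array([0.22150905, 0.61109064, 0.40478169]), 'tcp_rot': array([1.72992753e-01, 9.84923096e-01, 4.95419481e-05, 5.72884925e-06]), 'contact_force': array([-0.53475644, -0.17285832, -0.28036766]), 'moment': array([ 0.03233056, -0.07683077, -0.00420686]), 'finger_gap': 0.09199404303969665}
```

View pics/top0b.png

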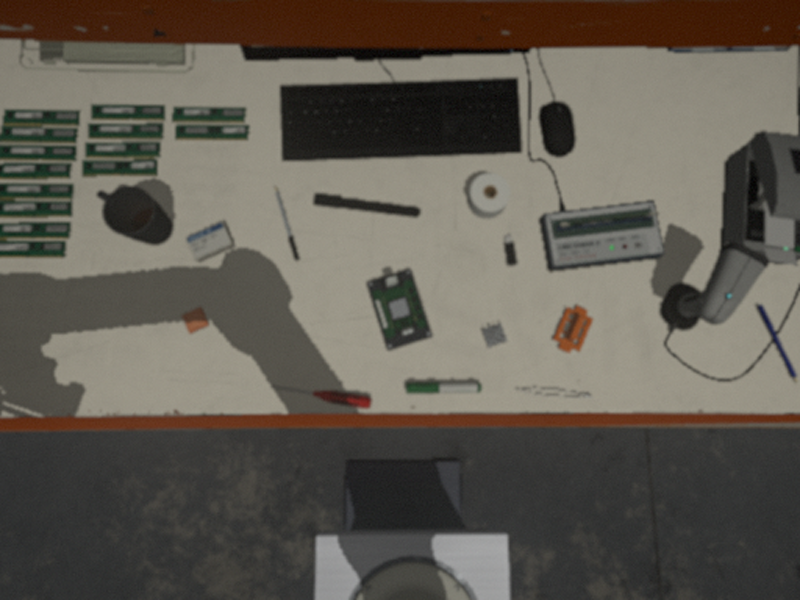

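View pics/side0.png

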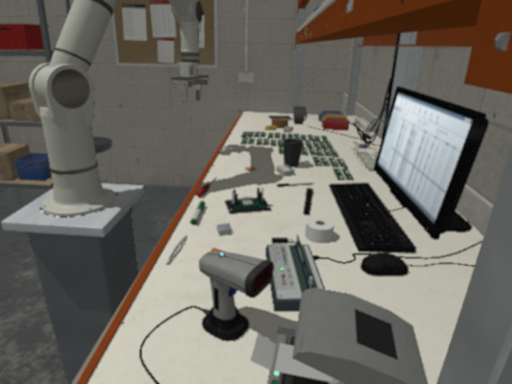

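The top view shows the red/orange spreader at (194,319), the carrier at (399,308), the heat sink at (493,333) and the orange cover at (573,328), all in the 800x600 scaling. This agrees with the networks. Next I'll look at enlarged crops to refine the poses.

```bash
python3 - <<'E'
from h import *
f=[img("top") for _ in range(6)];d=f[0]
m=np.mean([x["color"].astype(float) for x in f],0)
np.save("top_mean.npy",m); import pickle
pickle.dump({k:d[k] for k in("camera_matrix","k1","cam_to_world")},open("top.pkl","wb"))
def crop(cx,cy,h,w,s): 
    a=m[cy-h//2:cy+h//2,cx-w//2:cx+w//2]; a=np.clip(a*1.3,0,255).astype(np.uint8)
    a=cv2.resize(a,None,fx=s,fy=s,interpolation=cv2.INTER_CUBIC)
    for i in range(0,w,10): cv2.putText(a,str(cx-w//2+i),(i*s,8),0,.3,(0,0,255));cv2.line(a,(i*s,9),(i*s,14),(0,0,255))
    for i in range(0,h,10): cv2.putText(a,str(cy-h//2+i),(0,i*s+4),0,.3,(255,0,0))
    return a
A=crop(254,198,64,60,9)
B=np.vstack([crop(125,205,24,28,8),crop(316,213,24,28,8),crop(366,210,24*1,28,8)])
B=cv2.resize(B,(224,576));cv2.imwrite("pics/crops.png",np.hstack([A,B]))
E
```

```text
(no output)
```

View pics/crops.png

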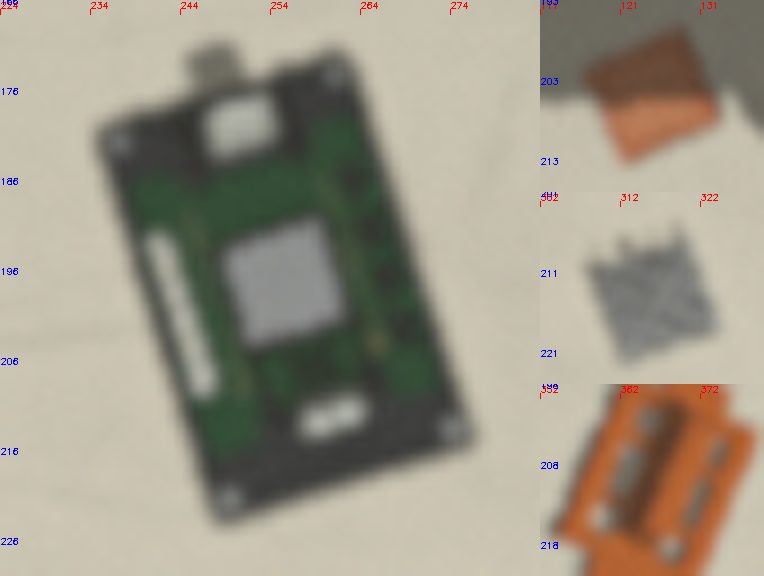

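```bash
cat > fit.py <<'E'
from h import *
from scipy.optimize import minimize
S=8
def box(x0,x1,y0,y1,z0,z1): return np.array([[x,y,z] for x in(x0,x1) for y in(y0,y1) for z in(z0,z1)])
def mask(d,parts,p,x0,y0,w,h):
    M=np.zeros((h*S,w*S),np.uint8);c,s=np.cos(p[2]),np.sin(p[2])
    for P in parts:
        Q=P.copy();Q[:,0]=c*P[:,0]-s*P[:,1]+p[0];Q[:,1]=s*P[:,0]+c*P[:,1]+p[1]
        uv=(proj(d,Q)-[x0,y0]+.5)*S-.5
        cv2.fillConvexPoly(M,np.round(cv2.convexHull(uv.astype(np.float32))*16).astype(np.int32),255,cv2.LINE_AA,4)
    M=cv2.GaussianBlur(M.astype(np.float32)/255,(0,0),.6*S)
    return cv2.resize(M,(w,h),interpolation=cv2.INTER_AREA)
def fit(d,I,parts,p0,half=22,ring=5):
    u,v=proj(d,[[p0[0],p0[1],.01]])[0].astype(int);x0,y0=u-half,v-half;w=h=2*half
    A=I[y0:y0+h,x0:x0+w]
    W=cv2.dilate((mask(d,parts,p0,x0,y0,w,h)>.05).astype(np.uint8),np.ones((2*ring+1,)*2))>0
    def cost(q):
        m=mask(d,parts,[q[0]/1e3,q[1]/1e3,q[2]/50],x0,y0,w,h)[W]
        X=np.c_[m,np.ones(m.size)];a=A[W];b=np.linalg.lstsq(X,a,rcond=None)[0]
        return ((X@b-a)**2).mean()/a.var()
    best=None
    for k in(-3,0,3):
        q0=np.array([p0[0]*1e3,p0[1]*1e3,p0[2]*50])+[0,0,k]
        sx=np.vstack([q0,q0+[3,0,0],q0+[0,3,0],q0+[0,0,4]])
        r=minimize(cost,q0,method="Nelder-Mead",options=dict(initial_simplex=sx,xatol=.02,fatol=1e-6))
        if best is None or r.fun<best.fun: best=r
    q=best.x;return np.array([q[0]/1e3,q[1]/1e3,q[2]/50]),best.fun
LID=[box(-.015,.015,-.015,.015,.017,.017)]
SPR=[box(-.018,.018,-.018,.018,0,.006)]
HS=[box(-.017,.017,-.017,.017,0,.017)]
COV=[box(-.032,.032,-.025,.025,0,.008),box(-.042,.042,-.011,.011,.003,.008),box(-.022,.022,-.006,.006,.008,.030)]
BASE=[box(-.064,.064,-.042,.042,0,.010)]
def orange(m): return (m[...,2]-m[...,0])/(m.sum(-1)+1)
E
python3 - <<'E'
from fit import *; import pickle
m=np.load("top_mean.npy");d=pickle.load(open("top.pkl","rb"))
g=m.mean(-1);o=orange(m)
def sh(n,r): print(n,np.round(r[0][:2]*1e3,2),round(np.degrees(r[0][2]),2),round(r[1],4))
# image up=+x, left=+y
sh("lid",fit(d,g,LID,[.53,.024,np.radians(18)],ring=3))
sh("base",fit(d,g,BASE,[.53,.024,np.radians(18)],half=36,ring=3))
sh("spr",fit(d,o,SPR,[.507,.377,np.radians(20)]))
sh("hs",fit(d,g,HS,[.481,-.148,np.radians(20)]))
for a in(-24,):sh("cov",fit(d,o,COV,[.49,-.286,np.radians(a)],half=26))
T=np.array(robot.observe()["tcp_rot"]);print(R.from_quat(T).as_matrix().round(3))
E
```

```text
lid [527.07  21.97] 17.01 0.1192
base [528.37  22.38] 17.36 0.2113
spr [508.67 377.05] 25.38 0.0632
hs [ 481.8  -143.33] 18.0 0.0325
cov [ 492.26 -284.1 ] -25.49 0.1743
[[-0.94   0.341 -0.   ]
 [ 0.341  0.94   0.   ]
 [ 0.     0.    -1.   ]]
```

```bash
cat > plan.py <<'E'
import sys
from h import *
# args: x y z(mm TCP) jawdeg rows   (jaw angle of tool y, mod 180)
def plan(x,y,z,jaw,n):
    o=robot.observe();p=np.array(o["eef_pos"]);r=R.from_quat(o["tcp_rot"]);M=r.as_matrix()
    cur=np.degrees(np.arctan2(M[1,1],M[0,1]));dj=(jaw-cur+90)%180-90
    J=np.radians(cur+dj)
    T=R.from_matrix(np.array([[-np.sin(J)*-1*-1,np.cos(J),0],[np.cos(J),np.sin(J),0],[0,0,-1]]))
    T=R.from_matrix(np.column_stack([[-np.sin(J),np.cos(J),0],[np.cos(J),np.sin(J),0],[0,0,-1]])) 
    if np.linalg.det(T.as_matrix())<0: raise SystemExit("det")
    w=(r.inv()*T).as_rotvec()/n;dp=(np.array([x,y,z])/1e3-p)/n
    print("cur",np.round(p*1e3,2),"jaw",round(cur,2),"tilt",np.round(M[:2,2],4),"F",np.round(o["contact_force"],1),"gap",round(o["finger_gap"]*1e3,2),"t",o["t"],"q",np.round(o["qpos"],2))
    out=[]
    for k in range(n):
        L=(r*R.from_rotvec(w*k)).inv().apply(dp)
        out.append([round(v,4) for v in L]+[round(v,4) for v in w])
    for i in range(0,n,5): print(sum(out[i:i+5],[]))
if __name__=="__main__": plan(*map(float,sys.argv[1:5]),int(sys.argv[5]))
E
python3 plan.py 508.7 377 260 115.4 10
```

```text
cur [221.52 611.09 404.75] jaw 70.07 tilt [-0.      0.0001] F [ 0.2 -0.1  0.2] gap 91.64 t 1.1 q [-0.96  0.5  -0.43  1.55  0.22  1.14 -0.21]
[np.float64(-0.035), np.float64(-0.0122), np.float64(0.0145), np.float64(0.0), np.float64(-0.0), np.float64(-0.0791), np.float64(-0.0339), np.float64(-0.0149), np.float64(0.0145), np.float64(0.0), np.float64(-0.0), np.float64(-0.0791), np.float64(-0.0326), np.float64(-0.0176), np.float64(0.0145), np.float64(0.0), np.float64(-0.0), np.float64(-0.0791), np.float64(-0.0311), np.float64(-0.0201), np.float64(0.0145), np.float64(0.0), np.float64(-0.0), np.float64(-0.0791), np.float64(-0.0294), np.float64(-0.0225), np.float64(0.0145), np.float64(0.0), np.float64(-0.0), np.float64(-0.0791)]
[np.float64(-0.0276), np.float64(-0.0248), np.float64(0.0145), np.float64(0.0), np.float64(-0.0), np.float64(-0.0791), np.float64(-0.0255), np.float64(-0.0269), np.float64(0.0145), np.float64(0.0), np.float64(-0.0), np.float64(-0.0791), np.float64(-0.0233), np.float64(-0.0288), np.float64(0.0145), np.float64(0.0), np.float64(-0.0), np.float64(-0.0791), np.float64(-0.021), np.float64(-0.0305), np.float64(0.0145), np.float64(0.0), np.float64(-0.0), np.float64(-0.0791), np.float64(-0.0185), np.float64(-0.0321), np.float64(0.0145), np.float64(0.0), np.float64(-0.0), np.float64(-0.0791)]
```

move_arm(rows=[-0.035,-0.012,0.0145,0,0,-0.079,-0.034,-0.015,0.0145,0,0,-0.079,-0.0325,-0.0175,0.0145,0,0,-0.079,-0.031,-0.02,0.0145,0,0,-0.079,-0.0295,-0.0225,0.0145,0,0,-0.079], claw=0.06, newtons=12)

```text
t: 1.6
eef_pos: [0.3661, 0.4934, 0.3319]
tcp_rot: [-0.025, 1.0, 0.0, 0.0]
contact_force: [0.3, 0.2, 0.4]
finger_gap: 0.0609
```

move_arm(rows=[-0.0275,-0.025,0.0145,0,0,-0.079,-0.0255,-0.027,0.0145,0,0,-0.079,-0.0235,-0.029,0.0145,0,0,-0.079,-0.021,-0.0305,0.0145,0,0,-0.079,-0.0185,-0.032,0.0145,0,0,-0.079])

```text
t: 2.1
eef_pos: [0.5099, 0.3757, 0.2593]
tcp_rot: [-0.221, 0.975, 0.0, 0.0]
contact_force: [-0.1, 0.1, 0.5]
finger_gap: 0.0602
```

```bash
sed -i '/-1\*-1/d; s/round(v,4) for v/round(float(v),4) for v/g' plan.py; python3 plan.py 508.7 377 182 115.4 3
```

```text
cur [509.94 375.72 259.29] jaw 115.52 tilt [0.0003 0.0003] F [-0.1  0.1  0.5] gap 60.2 t 2.1 q [-0.33  0.66 -0.49  1.7   0.38  0.88  1.05]
[0.0002, 0.0006, 0.0258, 0.0, 0.0001, 0.0007, 0.0002, 0.0006, 0.0258, 0.0, 0.0001, 0.0007, 0.0002, 0.0006, 0.0258, 0.0, 0.0001, 0.0007]
```

move_arm(rows=[0.0002,0.0006,0.026,0,0,0,0.0002,0.0006,0.026,0,0,0,0,0.0006,0.02,0,0,0,0,0,0.006,0,0,0])

```text
t: 2.5
eef_pos: [0.5068, 0.3774, 0.1792]
tcp_rot: [-0.219, 0.976, -0.001, -0.002]
contact_force: [0.4, 0.4, 0.8]
finger_gap: 0.0601
```

move_arm(rows=[0,0,0,0,0,0,0,0,0,0,0,0,0,0,0,0,0,0,0,0,0,0,0,0,0,0,0,0,0,0], claw=0.03)

```text
t: 3.0
eef_pos: [0.5082, 0.3786, 0.183]
tcp_rot: [-0.219, 0.976, 0.0, 0.001]
contact_force: [-0.2, -0.7, 4.4]
finger_gap: 0.0349
```

move_arm(rows=[0,0,0,0,0,0,0,0,0,0,0,0,0,0,0,0,0,0])

```text
t: 3.3
eef_pos: [0.5082, 0.3787, 0.183]
tcp_rot: [-0.219, 0.976, 0.0, 0.001]
contact_force: [-0.1, 0.4, 7.0]
finger_gap: 0.035
```

```bash
python3 plan.py 508.2 378.7 184.5 26 10
```

```text
cur [508.17 378.66 182.98] jaw 115.33 tilt [0.0018 0.0012] F [-0.1  0.4  7. ] gap 34.99 t 3.3 q [-0.37  0.76 -0.44  1.72  0.44  0.76  0.99]
[-0.0, 0.0, -0.0002, 0.0002, 0.0001, 0.1559, -0.0, 0.0, -0.0002, 0.0002, 0.0001, 0.1559, -0.0, 0.0, -0.0002, 0.0002, 0.0001, 0.1559, -0.0, 0.0, -0.0002, 0.0002, 0.0001, 0.1559, -0.0, 0.0, -0.0002, 0.0002, 0.0001, 0.1559]
[-0.0, 0.0, -0.0002, 0.0002, 0.0001, 0.1559, -0.0, 0.0, -0.0002, 0.0002, 0.0001, 0.1559, 0.0, 0.0, -0.0002, 0.0002, 0.0001, 0.1559, 0.0, 0.0, -0.0002, 0.0002, 0.0001, 0.1559, 0.0, 0.0, -0.0002, 0.0002, 0.0001, 0.1559]
```

move_arm(rows=[0,0,0,0,0,0,0,0,0,0,0,0,0,0,-0.002,0,0,0,0,0,0,0,0,0.1425], claw=0.06)

```text
t: 3.7
eef_pos: [0.5076, 0.3779, 0.1835]
tcp_rot: [-0.148, 0.989, 0.0, -0.0]
contact_force: [-0.4, -0.4, -0.8]
finger_gap: 0.0589
```

move_arm(rows=[0,0,0,0,0,0.1425,0,0,0,0,0,0.1425,0,0,0,0,0,0.1425,0,0,0,0,0,0.1425,0,0,0,0,0,0.1425])

```text
t: 4.2
eef_pos: [0.5074, 0.3781, 0.1835]
tcp_rot: [0.208, 0.978, -0.0, -0.0]
contact_force: [-1.2, -0.6, -0.4]
finger_gap: 0.06
```

move_arm(rows=[0,0,0,0,0,0.1425,0,0,0,0,0,0.1425,0,0,0,0,0,0.1425,0,0,0,0,0,0.1425,0,0,0,0,0,0.1425])

```text
t: 4.7
eef_pos: [0.5073, 0.3782, 0.1835]
tcp_rot: [0.536, 0.844, -0.0, -0.0]
contact_force: [0.4, 0.2, 0.5]
finger_gap: 0.06
```

move_arm(rows=[0,0,0,0,0,0,0,0,0,0,0,0])

```text
t: 4.9
eef_pos: [0.5073, 0.3783, 0.1835]
tcp_rot: [0.532, 0.847, -0.0, -0.0]
contact_force: [-0.2, -0.3, 0.0]
finger_gap: 0.0597
```

```bash
python3 plan.py 508.2 378.7 183 25.4 2
```

```text
cur [507.33 378.34 183.54] jaw 25.77 tilt [-0.0003 -0.0004] F [-0.2 -0.3  0. ] gap 59.72 t 4.9 q [-0.64  0.71 -0.06  1.73  0.06  0.7  -0.28]
[-0.0, 0.0005, 0.0003, -0.0002, 0.0001, 0.0032, -0.0, 0.0005, 0.0003, -0.0002, 0.0001, 0.0032]
```

move_arm(rows=[0,0,0,0,0,0.006,0,0,0,0,0,0,0,0,0,0,0,0,0,0,0,0,0,0,0,0,0,0,0,0], claw=0.025, newtons=25)

```text
t: 5.4
eef_pos: [0.5079, 0.3784, 0.1844]
tcp_rot: [0.536, 0.844, 0.0, 0.0]
contact_force: [-1.1, -0.7, 6.2]
finger_gap: 0.0268
```

move_arm(rows=[0,0,0,0,0,0,0,0,0,0,0,0,0,0,0,0,0,0])

```text
t: 5.7
eef_pos: [0.5079, 0.3784, 0.1844]
tcp_rot: [0.536, 0.844, 0.0, 0.0]
contact_force: [-0.8, -0.3, 5.8]
finger_gap: 0.0254
```

move_arm(rows=[0,0,-0.01,0,0,0,0,0,-0.03,0,0,0,0,0,-0.04,0,0,0,0,0,-0.03,0,0,0,0,0,0,0,0,0])

```text
t: 6.2
eef_pos: [0.5093, 0.3796, 0.2994]
tcp_rot: [0.536, 0.844, 0.004, 0.002]
contact_force: [0.8, -0.9, 0.2]
finger_gap: 0.0249
```

```bash
python3 plan.py 527.5 22.5 270 17.2 10;python3 -c "
from h import *
img('side','pics/s1.png');img('top','pics/t1.png')
a=cv2.imread('pics/s1.png')[90:270,180:360];b=cv2.imread('pics/t1.png')[150:250,60:160]
cv2.imwrite('pics/lift.png',np.hstack([cv2.resize(a,(400,400)),cv2.resize(b,(400,400))]))"
```

```text
cur [509.27 379.57 299.39] jaw 25.18 tilt [0.0072 0.0058] F [ 0.8 -0.9  0.2] gap 24.88 t 6.2 q [-0.63  0.55 -0.07  1.69  0.04  0.89 -0.28]
[-0.0331, -0.0136, 0.0027, 0.0009, -0.0003, 0.0139, -0.0333, -0.0131, 0.0028, 0.0009, -0.0003, 0.0139, -0.0335, -0.0126, 0.0028, 0.0009, -0.0003, 0.0139, -0.0336, -0.0122, 0.0028, 0.0009, -0.0003, 0.0139, -0.0338, -0.0117, 0.0028, 0.0009, -0.0003, 0.0139]
[-0.034, -0.0112, 0.0028, 0.0009, -0.0003, 0.0139, -0.0341, -0.0107, 0.0029, 0.0009, -0.0003, 0.0139, -0.0343, -0.0103, 0.0029, 0.0009, -0.0003, 0.0139, -0.0344, -0.0098, 0.0029, 0.0009, -0.0003, 0.0139, -0.0345, -0.0093, 0.0029, 0.0009, -0.0003, 0.0139]
```

View pics/lift.png

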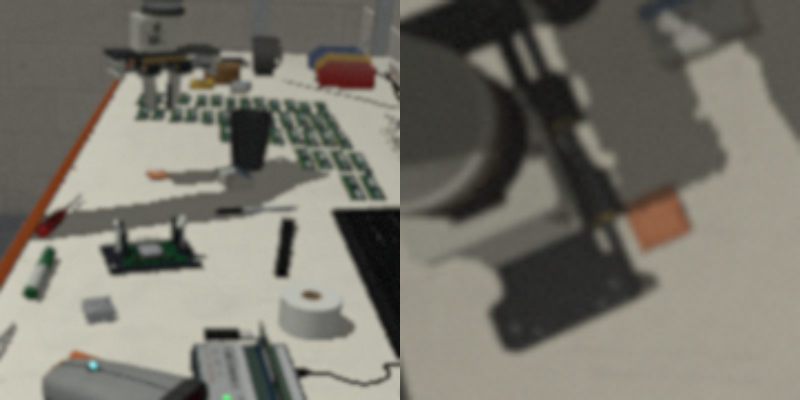

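The spreader wasn't gripped: it still lies on the bench at about (660,220) in the right crop. The tips rode over the 6 mm plate, so I'll go lower. First I'll refit its pose.

```bash
python3 - <<'E'
from fit import *; import pickle
d=pickle.load(open("top.pkl","rb"))
m=np.mean([img("top")["color"].astype(float) for _ in range(4)],0)
r=fit(d,orange(m),SPR,[.508,.378,np.radians(25)],ring=3);print(np.round(r[0][:2]*1e3,2),np.degrees(r[0][2]),r[1])
E
python3 plan.py 508.5 378.5 200 25.2 2
```

```text
[509.91 379.46] 25.928732907502077 0.09438873913907847
cur [507.03 377.78 292.18] jaw 25.19 tilt [-0.0023 -0.0017] F [-1.1 -0.4  0. ] gap 24.8 t 6.5 q [-0.63  0.56 -0.07  1.7   0.04  0.89 -0.28]
[0.0, 0.0009, 0.0461, -0.0014, 0.0003, -0.0001, 0.0, 0.0009, 0.0461, -0.0014, 0.0003, -0.0001]
```

move_arm(rows=[0,0,0,0,0,-0.143,0,0,0.01,0,0,-0.143,0,0,0.01,0,0,-0.143,0,0,0.01,0,0,-0.143,0,0,0.01,0,0,-0.143], claw=0.06)

```text
t: 7.0
eef_pos: [0.5071, 0.3779, 0.252]
tcp_rot: [0.204, 0.979, -0.001, -0.001]
contact_force: [0.5, -1.1, -0.5]
finger_gap: 0.0583
```

move_arm(rows=[0,0,0.01,0,0,-0.143,0,0,0.01,0,0,-0.143,0,0,0.01,0,0,-0.143,0,0,0.01,0,0,-0.143,0,0,0.01,0,0,-0.143])

```text
t: 7.5
eef_pos: [0.5071, 0.3778, 0.2019]
tcp_rot: [-0.152, 0.988, -0.0, -0.001]
contact_force: [-0.7, -0.5, -0.2]
finger_gap: 0.0601
```

move_arm(rows=[0,0,0,0,0,-0.143,0,0,0,0,0,0,0,0,0,0,0,0])

```text
t: 7.8
eef_pos: [0.5075, 0.378, 0.2029]
tcp_rot: [-0.217, 0.976, 0.0, -0.001]
contact_force: [0.2, -0.0, 0.2]
finger_gap: 0.06
```

```bash
python3 plan.py 508.5 378.5 179.5 115.4 2
```

```text
cur [507.46 377.96 202.88] jaw 115.07 tilt [-0.0015 -0.0003] F [ 0.2 -0.   0.2] gap 59.96 t 7.8 q [-0.39  0.72 -0.41  1.72  0.38  0.78  1.03]
[-0.0006, 0.0, 0.0117, 0.0002, -0.0007, -0.0029, -0.0006, 0.0, 0.0117, 0.0002, -0.0007, -0.0029]
```

move_arm(rows=[-0.0005,0,0.012,0,-0.001,-0.005,-0.0005,0,0.009,0,0,0,0,0,0.0024,0,0,0,0,0,0,0,0,0,0,0,0,0,0,0], newtons=10)

```text
t: 8.3
eef_pos: [0.5084, 0.3788, 0.1803]
tcp_rot: [-0.221, 0.975, 0.0, 0.0]
contact_force: [0.1, -0.2, -0.5]
finger_gap: 0.06
```

move_arm(rows=[0,0,0,0,0,0,0,0,0,0,0,0,0,0,0,0,0,0,0,0,0,0,0,0,0,0,0,0,0,0], claw=0.03)

```text
t: 8.8
eef_pos: [0.5086, 0.3787, 0.1806]
tcp_rot: [-0.222, 0.975, 0.0, 0.001]
contact_force: [0.3, 0.2, 2.1]
finger_gap: 0.0355
```

move_arm(rows=[0,0,0,0,0,0,0,0,0,0,0,0])

```text
t: 9.0
eef_pos: [0.5086, 0.3787, 0.1805]
tcp_rot: [-0.221, 0.975, 0.0, 0.001]
contact_force: [-0.4, -1.1, 2.7]
finger_gap: 0.0357
```

move_arm(rows=[0,0,0,0,0,0,0,0,0,0,0,0,0,0,0,0,0,0,0,0,0,0,0,0.1425,0,0,0,0,0,0.1425], claw=0.06)

```text
t: 9.5
eef_pos: [0.5085, 0.3785, 0.1801]
tcp_rot: [-0.078, 0.997, 0.0, 0.0]
contact_force: [-0.2, -0.6, -0.1]
finger_gap: 0.0598
```

move_arm(rows=[0,0,0,0,0,0.1425,0,0,0,0,0,0.1425,0,0,0,0,0,0.1425,0,0,0,0,0,0.1425,0,0,0,0,0,0.1425])

```text
t: 10.0
eef_pos: [0.5083, 0.3787, 0.1802]
tcp_rot: [0.275, 0.962, 0.0, 0.0]
contact_force: [0.2, -0.1, -0.4]
finger_gap: 0.0599
```

move_arm(rows=[0,0,0,0,0,0.1425,0,0,0,0,0,0.1425,0,0,0,0,0,0.1425,0,0,0.0005,0,0,0.1425,0,0,0,0,0,0])

```text
t: 10.5
eef_pos: [0.5082, 0.379, 0.1797]
tcp_rot: [0.532, 0.847, 0.0, 0.0]
contact_force: [0.2, -0.0, 0.1]
finger_gap: 0.06
```

move_arm(rows=[0,0,0,0,0,0,0,0,0,0,0,0,0,0,0,0,0,0,0,0,0,0,0,0,0,0,0,0,0,0], claw=0.03, newtons=20)

```text
t: 11.0
eef_pos: [0.5086, 0.3785, 0.1798]
tcp_rot: [0.531, 0.847, 0.0, 0.0]
contact_force: [0.3, -1.2, 0.1]
finger_gap: 0.0354
```

move_arm(rows=[0,0,0,0,0,0,0,0,0,0,0,0,0,0,0,0,0,0])

```text
t: 11.3
eef_pos: [0.5085, 0.3786, 0.1798]
tcp_rot: [0.531, 0.847, 0.0, 0.0]
contact_force: [0.3, 0.3, -0.7]
finger_gap: 0.0359
```

move_arm(rows=[0,0,-0.006,0,0,0,0,0,-0.02,0,0,0,0,0,-0.03,0,0,0,0,0,-0.03,0,0,0,0,0,-0.01,0,0,0])

```text
t: 11.8
eef_pos: [0.5095, 0.3795, 0.2797]
tcp_rot: [0.532, 0.847, 0.003, 0.001]
contact_force: [0.4, 0.5, -0.8]
finger_gap: 0.0354
```

```bash
python3 plan.py 527.7 22.2 270 17.2 10
```

```text
cur [509.53 379.53 279.71] jaw 25.78 tilt [0.0054 0.0042] F [ 0.4  0.5 -0.8] gap 35.37 t 11.8 q [-0.67  0.58 -0.01  1.7   0.01  0.86 -0.24]
[-0.033, -0.0139, 0.0008, 0.0007, -0.0002, 0.015, -0.0332, -0.0134, 0.0008, 0.0007, -0.0002, 0.015, -0.0334, -0.0129, 0.0009, 0.0007, -0.0002, 0.015, -0.0336, -0.0124, 0.0009, 0.0007, -0.0002, 0.015, -0.0337, -0.0119, 0.0009, 0.0007, -0.0002, 0.015]
[-0.0339, -0.0114, 0.0009, 0.0007, -0.0002, 0.015, -0.0341, -0.0109, 0.0009, 0.0007, -0.0002, 0.015, -0.0342, -0.0104, 0.0009, 0.0007, -0.0002, 0.015, -0.0344, -0.0099, 0.0009, 0.0007, -0.0002, 0.015, -0.0345, -0.0093, 0.001, 0.0007, -0.0002, 0.015]
```

move_arm(rows=[-0.033,-0.014,0.001,0,0,0.015,-0.033,-0.0135,0.001,0,0,0.015,-0.0335,-0.013,0.001,0,0,0.015,-0.0335,-0.0125,0.001,0,0,0.015,-0.0335,-0.012,0.001,0,0,0.015])

```text
t: 12.3
eef_pos: [0.5166, 0.1985, 0.2704]
tcp_rot: [0.563, 0.826, 0.0, 0.0]
contact_force: [0.3, 0.0, -0.6]
finger_gap: 0.0357
```

move_arm(rows=[-0.034,-0.0115,0.001,0,0,0.015,-0.034,-0.011,0.001,0,0,0.015,-0.034,-0.0105,0.001,0,0,0.015,-0.0345,-0.01,0.001,0,0,0.015,-0.0345,-0.0095,0.001,0,0,0.015])

```text
t: 12.8
eef_pos: [0.5251, 0.0199, 0.2654]
tcp_rot: [0.594, 0.805, 0.0, 0.0]
contact_force: [-0.2, 0.8, 0.1]
finger_gap: 0.0355
```

move_arm(rows=[0,0,0,0,0,0,0,0,0,0,0,0,0,0,0,0,0,0])

```text
t: 13.1
eef_pos: [0.5253, 0.0225, 0.2655]
tcp_rot: [0.593, 0.805, 0.001, -0.0]
contact_force: [0.0, -0.5, -0.3]
finger_gap: 0.0356
```

```bash
python3 plan.py 527.7 22.2 210 17.2 2
```

```text
cur [525.29  22.53 265.5 ] jaw 17.28 tilt [0.0006 0.0012] F [ 0.  -0.5 -0.3] gap 35.62 t 13.1 q [-0.15  0.44  0.07  1.99 -0.05  0.72  0.25]
[-0.0005, 0.0011, 0.0278, 0.0005, -0.0005, 0.0007, -0.0005, 0.0011, 0.0278, 0.0005, -0.0005, 0.0007]
```

move_arm(rows=[-0.0005,0.001,0.02,0,0,0,-0.0005,0.001,0.02,0,0,0,0,0,0.015,0,0,0,0,0,0.005,0,0,0,0,0,0,0,0,0])

```text
t: 13.6
eef_pos: [0.5273, 0.0223, 0.205]
tcp_rot: [0.593, 0.805, 0.0, -0.001]
contact_force: [0.1, 0.3, -1.4]
finger_gap: 0.0358
```

```bash
python3 plan.py 527.5 22.1 198 17.2 1
```

```text
cur [527.28  22.3  205.  ] jaw 17.31 tilt [-0.0008  0.0008] F [ 0.1  0.3 -1.4] gap 35.78 t 13.6 q [-0.14  0.54  0.06  2.   -0.06  0.6   0.26]
[-0.0003, 0.0002, 0.007, -0.0006, -0.001, 0.002]
```

No contact, so I'll descend to the lid.

move_arm(rows=[0,0,0.005,0,0,0.002,0,0,0.002,0,0,0,0,0,0,0,0,0])

```text
t: 13.9
eef_pos: [0.5278, 0.0211, 0.1989]
tcp_rot: [0.594, 0.804, 0.001, 0.0]
contact_force: [-0.3, 0.7, -0.5]
finger_gap: 0.0352
```

move_arm(rows=[0,0,0.001,0,0,0,0,0,0,0,0,0])

```text
t: 14.1
eef_pos: [0.5278, 0.021, 0.1979]
tcp_rot: [0.594, 0.804, 0.001, 0.0]
contact_force: [0.3, 0.7, -0.4]
finger_gap: 0.0354
```

move_arm(rows=[0,0,0.0006,0,0,0,0,0,0,0,0,0])

```text
t: 14.3
eef_pos: [0.5277, 0.021, 0.1971]
tcp_rot: [0.594, 0.804, 0.0, 0.0]
contact_force: [0.1, -0.1, -0.5]
finger_gap: 0.0355
```

move_arm(rows=[0.0011,0,0,0,0,0,0,0,0.0006,0,0,0,0,0,0,0,0,0])

```text
t: 14.6
eef_pos: [0.5274, 0.0222, 0.1967]
tcp_rot: [0.594, 0.804, 0.001, 0.0]
contact_force: [-0.3, 0.3, 3.1]
finger_gap: 0.0356
```

move_arm(rows=[0,0,0.0006,0,0,0,0,0,0,0,0,0])

```text
t: 14.8
eef_pos: [0.5274, 0.0222, 0.1966]
tcp_rot: [0.594, 0.804, 0.001, 0.0]
contact_force: [-3.1, -0.1, 9.4]
finger_gap: 0.0355
```

move_arm(rows=[0,0,-0.0008,0,0,0,0,0,0,0,0,0])

```text
t: 15.0
eef_pos: [0.5275, 0.022, 0.1967]
tcp_rot: [0.594, 0.804, 0.001, 0.0]
contact_force: [-0.2, -0.6, 1.8]
finger_gap: 0.0355
```

move_arm(rows=[0,0,0,0,0,0,0,0,0,0,0,0,0,0,0,0,0,0], claw=0.039)

```text
t: 15.3
eef_pos: [0.5269, 0.0219, 0.1964]
tcp_rot: [0.594, 0.804, -0.0, -0.0]
contact_force: [-1.9, -0.2, 1.4]
finger_gap: 0.0387
```

move_arm(rows=[0,0,-0.003,0,0,0,0,0,-0.01,0,0,0,0,0,-0.03,0,0,0,0,0,-0.04,0,0,0,0,0,0,0,0,0])

```text
t: 15.8
eef_pos: [0.5303, 0.0222, 0.2855]
tcp_rot: [0.594, 0.804, 0.004, 0.004]
contact_force: [1.3, -0.2, 0.4]
finger_gap: 0.0389
```

```bash
python3 plan.py 481.8 -143 260 18 5
```

```text
cur [530.31  22.22 285.51] jaw 17.07 tilt [0.012  0.0016] F [ 1.3 -0.2  0.4] gap 38.87 t 15.8 q [-0.15  0.41  0.08  1.97 -0.04  0.75  0.25]
[-0.0287, -0.019, 0.0049, 0.0024, 0.0004, -0.0033, -0.0287, -0.0191, 0.005, 0.0024, 0.0004, -0.0033, -0.0286, -0.0192, 0.005, 0.0024, 0.0004, -0.0033, -0.0285, -0.0193, 0.005, 0.0024, 0.0004, -0.0033, -0.0285, -0.0194, 0.0051, 0.0024, 0.0004, -0.0033]
```

move_arm(rows=[-0.0285,-0.0185,0.005,0,0,-0.0035,-0.0285,-0.0185,0.005,0,0,-0.0035,-0.0285,-0.0185,0.005,0,0,-0.0035,-0.0285,-0.0185,0.005,0,0,-0.0035,-0.0285,-0.0185,0.005,0,0,-0.0035], claw=0.06)

```text
t: 16.3
eef_pos: [0.4819, -0.1428, 0.255]
tcp_rot: [0.587, 0.81, 0.001, 0.001]
contact_force: [0.6, -0.5, -0.2]
finger_gap: 0.0597
```

move_arm(rows=[0,0,0,0,0,0,0,0,0,0,0,0])

```text
t: 16.5
eef_pos: [0.482, -0.1424, 0.2549]
tcp_rot: [0.588, 0.809, 0.001, 0.001]
contact_force: [0.8, 0.4, -0.2]
finger_gap: 0.0599
```

```bash
python3 plan.py 481.8 -143.3 182 18 3; python3 - <<'E'
from fit import *; import pickle
d=pickle.load(open("top.pkl","rb"))
m=np.mean([img("top")["color"].astype(float) for _ in range(6)],0);np.save("top2.npy",m)
SP=[box(-.018,.018,-.018,.018,.017,.023)]
for n,I,P,h in(("spr",orange(m),SP,22),("base",m.mean(-1),BASE,36)):
  r=fit(d,I,P,[.5275,.022,np.radians(17)],half=h,ring=3);print(n,np.round(r[0][:2]*1e3,2),np.degrees(r[0][2]),r[1])
a=np.clip(m[164:232,224:300]*1.3,0,255).astype(np.uint8)
cv2.imwrite("pics/p2.png",cv2.resize(a,None,fx=8,fy=8,interpolation=cv2.INTER_CUBIC))
E
```

```text
cur [ 481.98 -142.43  254.93] jaw 17.94 tilt [0.0019 0.0003] F [ 0.8  0.4 -0.2] gap 59.86 t 16.5 q [ 0.15  0.42  0.1   2.05 -0.07  0.67  0.61]
[-0.0002, -0.0002, 0.0243, 0.0006, 0.0001, -0.0004, -0.0003, -0.0002, 0.0243, 0.0006, 0.0001, -0.0004, -0.0003, -0.0002, 0.0243, 0.0006, 0.0001, -0.0004]
spr [530.15  23.34] 16.500808072789074 0.056324209110832406
base [528.15  25.03] 17.641543714906405 0.3063948473832043
```

View pics/p2.png

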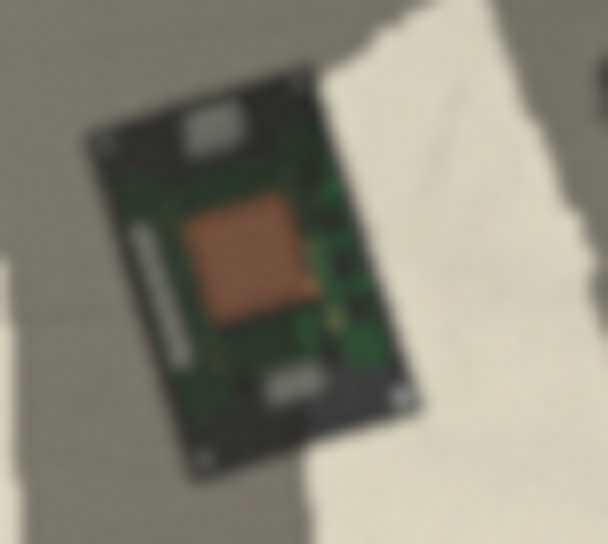

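The crop shows the spreader about 1.3 px (3 mm) too far toward carrier +x: centre (251,254) against where the base corners put the lid. The fits agree (530.2/23.3 against the lid at 527.1/22.0), and so does the side force I felt at the far latch. I'll correct that first.

```bash
python3 plan.py 525.8 21.6 260 17.5 5
```

```text
cur [ 482.38 -140.48  254.75] jaw 18.21 tilt [0.0015 0.0007] F [0.  0.1 0.6] gap 60.4 t 16.8 q [ 0.14  0.42  0.1   2.05 -0.07  0.67  0.61]
[0.0281, 0.0184, -0.001, 0.0003, -0.0001, 0.0025, 0.0281, 0.0183, -0.001, 0.0003, -0.0001, 0.0025, 0.0282, 0.0182, -0.001, 0.0003, -0.0001, 0.0025, 0.0282, 0.0182, -0.001, 0.0003, -0.0001, 0.0025, 0.0283, 0.0181, -0.001, 0.0003, -0.0001, 0.0025]
```

move_arm(rows=[0.028,0.018,-0.001,0,0,0.0025,0.028,0.018,-0.001,0,0,0.0025,0.028,0.018,-0.001,0,0,0.0025,0.028,0.018,-0.001,0,0,0.0025,0.028,0.018,-0.001,0,0,0.0025], claw=0.041)

```text
t: 17.3
eef_pos: [0.525, 0.0213, 0.2598]
tcp_rot: [0.592, 0.806, 0.001, 0.0]
contact_force: [1.0, -0.5, -0.6]
finger_gap: 0.0411
```

move_arm(rows=[0,0,0,0,0,0,0,0,0,0,0,0,0,0,0,0,0,0])

```text
t: 17.6
eef_pos: [0.5245, 0.0185, 0.2596]
tcp_rot: [0.592, 0.806, 0.0, 0.0]
contact_force: [-0.8, -0.3, -0.5]
finger_gap: 0.0407
```

move_arm(rows=[0,0,0,0,0,0,0,0,0,0,0,0])

```text
t: 17.8
eef_pos: [0.5246, 0.018, 0.2597]
tcp_rot: [0.593, 0.805, 0.0, 0.0]
contact_force: [0.7, -0.3, 0.6]
finger_gap: 0.0409
```

```bash
python3 plan.py 525.8 21.6 208 17.5 2
```

```text
cur [524.62  18.02 259.65] jaw 17.26 tilt [0.0007 0.0001] F [ 0.7 -0.3  0.6] gap 40.92 t 17.8 q [-0.15  0.45  0.08  1.99 -0.05  0.71  0.26]
[0.0015, 0.0011, 0.0258, 0.0003, 0.0001, -0.0021, 0.0015, 0.0011, 0.0258, 0.0003, 0.0001, -0.0021]
```

move_arm(rows=[0.0015,0.001,0.02,0,0,-0.004,0.0015,0.001,0.02,0,0,0,0,0,0.01,0,0,0,0,0,0,0,0,0,0,0,0,0,0,0])

```text
t: 18.3
eef_pos: [0.526, 0.0222, 0.2099]
tcp_rot: [0.591, 0.807, 0.0, 0.0]
contact_force: [-0.3, 0.2, 0.8]
finger_gap: 0.0412
```

move_arm(rows=[0,0,0,0,0,0,0,0,0,0,0,0])

```text
t: 18.5
eef_pos: [0.526, 0.0224, 0.2103]
tcp_rot: [0.591, 0.807, 0.001, 0.001]
contact_force: [-0.2, -0.7, 0.9]
finger_gap: 0.0414
```

```bash
python3 plan.py 525.8 21.6 198 17.5 1
```

```text
cur [526.02  22.38 210.34] jaw 17.57 tilt [0.0017 0.0004] F [-0.2 -0.7  0.9] gap 41.38 t 18.5 q [-0.15  0.53  0.07  2.   -0.06  0.61  0.27]
[-0.0007, -0.0005, 0.0123, 0.0017, 0.0001, 0.0012]
```

move_arm(rows=[0,-0.0005,0.008,0,0,0,0,0,0.0055,0,0,0,0,0,0,0,0,0,0,0,0,0,0,0])

```text
t: 18.9
eef_pos: [0.5252, 0.0225, 0.1957]
tcp_rot: [0.591, 0.807, 0.0, -0.0]
contact_force: [-1.8, -0.3, -0.1]
finger_gap: 0.0406
```

move_arm(rows=[0,0,0,0,0,0,0,0,0,0,0,0,0,0,0,0,0,0,0,0,0,0,0,0], claw=0.03, newtons=20)

```text
t: 19.3
eef_pos: [0.5255, 0.0225, 0.1963]
tcp_rot: [0.591, 0.807, 0.001, 0.0]
contact_force: [-0.7, 0.1, -0.4]
finger_gap: 0.0357
```

move_arm(rows=[0,0,-0.002,0,0,0,0,0,0,0,0,0,0,0,0,0,0,0])

```text
t: 19.6
eef_pos: [0.5255, 0.0225, 0.1983]
tcp_rot: [0.591, 0.807, 0.001, 0.0]
contact_force: [0.2, 0.2, -1.3]
finger_gap: 0.0358
```

```bash
python3 plan.py 524.1 20.9 198 17.6 1
```

```text
cur [525.48  22.48 198.33] jaw 17.59 tilt [0.0013 0.0005] F [ 0.2  0.2 -1.3] gap 35.79 t 19.6 q [-0.15  0.55  0.07  2.01 -0.06  0.58  0.27]
[-0.0011, -0.0018, 0.0003, 0.0014, -0.0001, -0.0002]
```

move_arm(rows=[-0.0002,-0.0017,0,0,0,0,0,0,0,0,0,0,0,0,0.0014,0,0,0,0,0,0,0,0,0,0,0,0,0,0,0])

```text
t: 20.1
eef_pos: [0.5238, 0.0218, 0.1967]
tcp_rot: [0.591, 0.807, 0.0, 0.0]
contact_force: [0.1, -0.8, -0.9]
finger_gap: 0.0356
```

move_arm(rows=[0,0,0.0006,0,0,0,0,0,0,0,0,0])

```text
t: 20.3
eef_pos: [0.5239, 0.0218, 0.1962]
tcp_rot: [0.591, 0.807, 0.0, 0.0]
contact_force: [-1.0, -0.3, 0.0]
finger_gap: 0.0357
```

move_arm(rows=[0,0,0,0,0,0,0,0,0,0,0,0,0,0,0,0,0,0], claw=0.039)

```text
t: 20.6
eef_pos: [0.5238, 0.0218, 0.1962]
tcp_rot: [0.591, 0.807, 0.0, 0.0]
contact_force: [-0.5, 0.2, -0.2]
finger_gap: 0.0387
```

move_arm(rows=[0,0,-0.003,0,0,0,0,0,-0.01,0,0,0,0,0,-0.03,0,0,0,0,0,-0.03,0,0,0,0,0,0,0,0,0])

```text
t: 21.1
eef_pos: [0.5258, 0.0217, 0.2738]
tcp_rot: [0.591, 0.807, 0.003, 0.003]
contact_force: [0.7, 0.3, 0.4]
finger_gap: 0.0391
```

move_arm(rows=[0,0,0,0,0,0,0,0,0,0,0,0])

```text
t: 21.3
eef_pos: [0.5233, 0.0217, 0.2688]
tcp_rot: [0.591, 0.807, 0.0, -0.0]
contact_force: [0.2, 0.1, 0.5]
finger_gap: 0.0393
```

```bash
python3 plan.py 480.5 -144.5 255 18 5
```

```text
cur [523.29  21.72 268.82] jaw 17.59 tilt [-0.      0.0004] F [0.2 0.1 0.5] gap 39.31 t 21.3 q [-0.16  0.43  0.08  1.99 -0.05  0.73  0.26]
[-0.0291, -0.0182, 0.0028, 0.0, -0.0001, -0.0014, -0.0291, -0.0182, 0.0028, 0.0, -0.0001, -0.0014, -0.0291, -0.0183, 0.0028, 0.0, -0.0001, -0.0014, -0.029, -0.0183, 0.0028, 0.0, -0.0001, -0.0014, -0.029, -0.0184, 0.0028, 0.0, -0.0001, -0.0014]
```

move_arm(rows=[-0.029,-0.0182,0.003,0,0,-0.0015,-0.029,-0.0182,0.003,0,0,-0.0015,-0.029,-0.0182,0.003,0,0,-0.0015,-0.029,-0.0182,0.003,0,0,-0.0015,-0.029,-0.0182,0.003,0,0,-0.0015], claw=0.06)

```text
t: 21.8
eef_pos: [0.4802, -0.1451, 0.2528]
tcp_rot: [0.587, 0.809, -0.0, -0.001]
contact_force: [0.2, 0.0, -0.2]
finger_gap: 0.06
```

move_arm(rows=[0,0,0,0,0,0,0,0,0,0,0,0])

```text
t: 22.0
eef_pos: [0.4805, -0.1447, 0.253]
tcp_rot: [0.589, 0.808, -0.0, -0.001]
contact_force: [-0.1, 0.8, -0.5]
finger_gap: 0.0601
```

```bash
python3 - <<'E'
from fit import *; import pickle
d=pickle.load(open("top.pkl","rb"))
m=np.mean([img("top")["color"].astype(float) for _ in range(4)],0);np.save("top3.npy",m)
SP=[box(-.018,.018,-.018,.018,.017,.023)]
for n in("top2","top3"):
  I=np.load(n+".npy")
  r=fit(d,orange(I),SP,[.5275,.022,np.radians(17)],ring=3);print(n,np.round(r[0][:2]*1e3,2),np.degrees(r[0][2]),r[1])
I=np.load("top_mean.npy")
for ring in(2,4):
  r=fit(d,I.mean(-1),LID,[.527,.022,np.radians(17)],ring=ring);print("lid",np.round(r[0][:2]*1e3,2),np.degrees(r[0][2]),r[1])
E
python3 plan.py 480.3 -144.3 182 18 3
```

```text
top2 [530.15  23.34] 16.500808072789074 0.056324209110832406
top3 [527.04  21.94] 18.226795044625945 0.054231251768720005
lid [527.09  21.99] 16.686320260321548 0.01833245930424296
lid [527.07  22.  ] 17.094204928049766 0.25517599331361007
cur [ 481.68 -142.62  253.78] jaw 18.16 tilt [0.0005 0.0012] F [ 1.5 -0.2  0.1] gap 60.0 t 22.2 q [ 0.15  0.43  0.11  2.05 -0.07  0.67  0.62]
[-0.0004, -0.0006, 0.0239, 0.0003, -0.0003, 0.0009, -0.0004, -0.0006, 0.0239, 0.0003, -0.0003, 0.0009, -0.0004, -0.0006, 0.0239, 0.0003, -0.0003, 0.0009]
```

The spreader now coincides with the lid in the image (527.04/21.94 against 527.08/21.99). Next is the heat sink.

move_arm(rows=[-0.0005,-0.001,0.024,0,0,0,-0.0005,-0.001,0.024,0,0,0,0,-0.001,0.018,0,0,0,0,-0.0005,0.005,0,0,0,0,0,0,0,0,0], newtons=8)

```text
t: 22.7
eef_pos: [0.4783, -0.1452, 0.1825]
tcp_rot: [0.587, 0.81, 0.0, -0.001]
contact_force: [-0.6, 0.1, 0.1]
finger_gap: 0.06
```

move_arm(rows=[0,0,0,0,0,0,0,0,0,0,0,0,0,0,0,0,0,0,0,0,0,0,0,0,0,0,0,0,0,0], claw=0.028)

```text
t: 23.2
eef_pos: [0.4787, -0.1462, 0.1837]
tcp_rot: [0.588, 0.809, 0.001, 0.001]
contact_force: [-0.4, 0.4, 5.4]
finger_gap: 0.0341
```

move_arm(rows=[0,0,0,0,0,0,0,0,0,0,0,0])

```text
t: 23.4
eef_pos: [0.4788, -0.1462, 0.1837]
tcp_rot: [0.588, 0.809, 0.001, 0.001]
contact_force: [-0.7, 1.4, 6.0]
finger_gap: 0.0336
```

move_arm(rows=[0,0,0,0,0,0,0,0,0,0,0,0,0,0,0,0,0,0,0,0,0,0,0,-0.1425,0,0,0,0,0,-0.1425], claw=0.06)

```text
t: 23.9
eef_pos: [0.4783, -0.146, 0.1828]
tcp_rot: [0.464, 0.886, 0.0, 0.0]
contact_force: [-1.2, -0.1, 0.3]
finger_gap: 0.0601
```

move_arm(rows=[0,0,0,0,0,-0.1425,0,0,0,0,0,-0.1425,0,0,0,0,0,-0.1425,0,0,0,0,0,-0.1425,0,0,0,0,0,-0.1425])

```text
t: 24.4
eef_pos: [0.4783, -0.1461, 0.1829]
tcp_rot: [0.126, 0.992, 0.0, 0.0]
contact_force: [0.5, 0.5, -0.7]
finger_gap: 0.0601
```

move_arm(rows=[0,0,0,0,0,-0.1425,0,0,0,0,0,-0.1425,0,0,0,0,0,-0.1425,0,0,0,0,0,-0.1425,0,0,0,0,0,0])

```text
t: 24.9
eef_pos: [0.4782, -0.1464, 0.1828]
tcp_rot: [-0.155, 0.988, 0.0, 0.0]
contact_force: [0.1, -0.5, -0.4]
finger_gap: 0.0603
```

```bash
python3 plan.py 480.3 -144.3 182 108 3
```

```text
cur [ 478.21 -146.37  182.81] jaw 107.88 tilt [0.0006 0.0009] F [ 0.1 -0.5 -0.4] gap 60.28 t 24.9 q [ 0.5   0.57 -0.31  2.06  0.32  0.55  1.85]
[-0.0009, 0.0004, 0.0003, 0.0002, 0.0003, -0.0007, -0.0009, 0.0004, 0.0003, 0.0002, 0.0003, -0.0007, -0.0009, 0.0004, 0.0003, 0.0002, 0.0003, -0.0007]
```

move_arm(rows=[0,0,0,0,0,0,0,0,0,0,0,0,0,0,0,0,0,0,0,0,0,0,0,0,0,0,0,0,0,0], claw=0.028, newtons=15)

```text
t: 25.4
eef_pos: [0.4784, -0.146, 0.1831]
tcp_rot: [-0.155, 0.988, 0.0, 0.0]
contact_force: [-0.1, 0.4, -0.7]
finger_gap: 0.0335
```

move_arm(rows=[0,0,0,0,0,0,0,0,0,0,0,0])

```text
t: 25.6
eef_pos: [0.4784, -0.146, 0.1831]
tcp_rot: [-0.155, 0.988, 0.0, 0.0]
contact_force: [0.9, 0.5, -0.0]
finger_gap: 0.0339
```

move_arm(rows=[0,0,-0.006,0,0,0,0,0,-0.02,0,0,0,0,0,-0.03,0,0,0,0,0,-0.03,0,0,0,0,0,-0.014,0,0,0])

```text
t: 26.1
eef_pos: [0.4791, -0.1463, 0.2857]
tcp_rot: [-0.155, 0.988, -0.001, 0.002]
contact_force: [0.4, 0.2, -1.0]
finger_gap: 0.0338
```

move_arm(rows=[0,0,0,0,0,0,0,0,0,0,0,0])

```text
t: 26.3
eef_pos: [0.4779, -0.1463, 0.2826]
tcp_rot: [-0.155, 0.988, 0.0, 0.0]
contact_force: [0.5, 0.4, 0.2]
finger_gap: 0.034
```

```bash
python3 plan.py 523.8 20.9 280 107.3 5
```

```text
cur [ 477.92 -146.29  282.58] jaw 107.81 tilt [0.0005 0.0003] F [0.5 0.4 0.2] gap 33.99 t 26.3 q [ 0.57  0.4  -0.39  2.02  0.22  0.76  1.93]
[-0.019, 0.029, 0.0005, 0.0, 0.0001, 0.0018, -0.0189, 0.0291, 0.0005, 0.0, 0.0001, 0.0018, -0.0189, 0.0291, 0.0005, 0.0, 0.0001, 0.0018, -0.0188, 0.0291, 0.0005, 0.0, 0.0001, 0.0018, -0.0188, 0.0292, 0.0005, 0.0, 0.0001, 0.0018]
```

move_arm(rows=[-0.019,0.029,0.0005,0,0,0.0018,-0.019,0.029,0.0005,0,0,0.0018,-0.019,0.029,0.0005,0,0,0.0018,-0.019,0.029,0.0005,0,0,0.0018,-0.0185,0.029,0.0005,0,0,0.0018])

```text
t: 26.8
eef_pos: [0.5239, 0.0219, 0.2786]
tcp_rot: [-0.15, 0.989, 0.0, -0.001]
contact_force: [0.8, -0.5, -0.4]
finger_gap: 0.0343
```

move_arm(rows=[0,0,0,0,0,0,0,0,0,0,0,0,0,0,0,0,0,0,0,0,0,0,0,0])

```text
t: 27.2
eef_pos: [0.524, 0.0191, 0.2799]
tcp_rot: [-0.149, 0.989, -0.0, -0.0]
contact_force: [0.7, 0.4, -0.9]
finger_gap: 0.0335
```

```bash
python3 plan.py 523.5 20.8 212 107.3 3
```

```text
cur [524.01  19.15 279.92] jaw 107.19 tilt [-0.0007 -0.0002] F [ 0.7  0.4 -0.9] gap 33.49 t 27.2 q [ 0.26  0.45 -0.42  1.97  0.25  0.78  1.56]
[-0.0, 0.0006, 0.0226, 0.0, -0.0002, -0.0006, -0.0, 0.0006, 0.0226, 0.0, -0.0002, -0.0006, -0.0, 0.0006, 0.0226, 0.0, -0.0002, -0.0006]
```

move_arm(rows=[0,0.0006,0.024,0,0,-0.001,0,0.0006,0.024,0,0,-0.001,0,0.0005,0.016,0,0,0,0,0,0.006,0,0,0,0,0,0,0,0,0])

```text
t: 27.7
eef_pos: [0.5236, 0.0215, 0.2099]
tcp_rot: [-0.151, 0.989, 0.0, -0.0]
contact_force: [-0.3, -0.4, -0.8]
finger_gap: 0.0337
```

move_arm(rows=[0,0,0,0,0,0,0,0,0,0,0,0])

```text
t: 27.9
eef_pos: [0.5246, 0.0221, 0.2116]
tcp_rot: [-0.151, 0.988, -0.0, 0.001]
contact_force: [0.3, 0.2, -0.1]
finger_gap: 0.0341
```

```bash
python3 plan.py 523.5 20.8 206.5 107.3 1
```

```text
cur [524.59  22.11 211.64] jaw 107.41 tilt [0.0027 0.0004] F [ 0.3  0.2 -0.1] gap 34.05 t 27.9 q [ 0.21  0.56 -0.37  1.99  0.33  0.64  1.5 ]
[0.0014, -0.0009, 0.0051, -0.0004, 0.0027, 0.0018]
```

move_arm(rows=[0.0013,-0.001,0.002,0,0.0015,0.0018,0,0,0.001,0,0,0,0,0,0,0,0,0,0,0,0,0,0,0])

```text
t: 28.3
eef_pos: [0.5231, 0.021, 0.2077]
tcp_rot: [-0.151, 0.989, 0.0, -0.0]
contact_force: [-0.0, -1.1, -0.5]
finger_gap: 0.0337
```

```bash
python3 plan.py 523.5 20.8 206.5 107.3 1
```

```text
cur [523.08  20.98 207.74] jaw 107.33 tilt [-0.0005  0.    ] F [-0.  -1.1 -0.5] gap 33.67 t 28.3 q [ 0.21  0.56 -0.37  2.    0.33  0.64  1.5 ]
[-0.0003, -0.0003, 0.0012, 0.0001, -0.0004, 0.0005]
```

move_arm(rows=[-0.0003,-0.0002,0.0008,0,0,0,0,0,0.0005,0,0,0,0,0,0,0,0,0])

```text
t: 28.6
eef_pos: [0.5234, 0.0209, 0.2062]
tcp_rot: [-0.151, 0.989, 0.0, -0.0]
contact_force: [0.5, 0.4, 0.2]
finger_gap: 0.0338
```

move_arm(rows=[0,0,0.0005,0,0,0,0,0,0,0,0,0])

```text
t: 28.8
eef_pos: [0.5234, 0.0209, 0.2061]
tcp_rot: [-0.151, 0.989, -0.0, -0.0]
contact_force: [-1.4, 0.4, 3.3]
finger_gap: 0.0342
```

Seated at the expected height with 3 N. I'll release, retreat toward the cover and look.

move_arm(rows=[0,0,-0.0002,0,0,0,0,0,0,0,0,0,0,0,0,0,0,0,0,0,0,0,0,0], claw=0.05)

```text
t: 29.2
eef_pos: [0.5234, 0.0209, 0.206]
tcp_rot: [-0.151, 0.989, 0.0, -0.0]
contact_force: [-0.1, 0.4, -0.2]
finger_gap: 0.0499
```

move_arm(rows=[0,0,-0.005,0,0,0,0,0,-0.02,0,0,0,0,0,-0.03,0,0,0,0,0,-0.03,0,0,0,0,0,0,0,0,0])

```text
t: 29.7
eef_pos: [0.5253, 0.0213, 0.2953]
tcp_rot: [-0.151, 0.989, -0.001, 0.003]
contact_force: [1.7, -0.5, -0.4]
finger_gap: 0.05
```

```bash
python3 plan.py 489 -285.2 280 64.5 10
```

```text
cur [525.35  21.25 295.25] jaw 107.33 tilt [ 0.007 -0.   ] F [ 1.7 -0.5 -0.4] gap 50.03 t 29.7 q [ 0.26  0.42 -0.43  1.96  0.24  0.8   1.57]
[0.0126, -0.0282, 0.0015, 0.0001, 0.0007, 0.0748, 0.0105, -0.029, 0.0015, 0.0001, 0.0007, 0.0748, 0.0083, -0.0297, 0.0015, 0.0001, 0.0007, 0.0748, 0.006, -0.0303, 0.0015, 0.0001, 0.0007, 0.0748, 0.0037, -0.0306, 0.0015, 0.0001, 0.0007, 0.0748]
[0.0014, -0.0308, 0.0015, 0.0001, 0.0007, 0.0748, -0.0009, -0.0308, 0.0015, 0.0001, 0.0007, 0.0748, -0.0032, -0.0307, 0.0015, 0.0001, 0.0007, 0.0748, -0.0054, -0.0304, 0.0015, 0.0001, 0.0007, 0.0748, -0.0077, -0.0299, 0.0015, 0.0001, 0.0007, 0.0748]
```

move_arm(rows=[0.0125,-0.028,0.0015,0,0,0.075,0.0105,-0.029,0.0015,0,0,0.075,0.0085,-0.0295,0.0015,0,0,0.075,0.006,-0.0305,0.0015,0,0,0.075,0.0035,-0.0305,0.0015,0,0,0.075])

```text
t: 30.2
eef_pos: [0.5046, -0.1332, 0.2832]
tcp_rot: [0.038, 0.999, -0.0, -0.001]
contact_force: [0.4, -0.3, -0.1]
finger_gap: 0.05
```

move_arm(rows=[0.0015,-0.031,0.0015,0,0,0.075,-0.001,-0.031,0.0015,0,0,0.075,-0.003,-0.0305,0.0015,0,0,0.075,-0.0055,-0.0305,0.0015,0,0,0.075,-0.0075,-0.03,0.0015,0,0,0.075], claw=0.04)

```text
t: 30.7
eef_pos: [0.486, -0.2866, 0.2756]
tcp_rot: [0.223, 0.975, 0.0, -0.001]
contact_force: [-0.1, 0.2, -0.6]
finger_gap: 0.0402
```

move_arm(rows=[0,0,0,0,0,0,0,0,0,0,0,0,0,0,0,0,0,0])

```text
t: 31.0
eef_pos: [0.4867, -0.2841, 0.2757]
tcp_rot: [0.221, 0.975, 0.0, -0.001]
contact_force: [0.9, -0.1, 0.0]
finger_gap: 0.04
```

```bash
python3 - <<'E'
from fit import *; import pickle
d=pickle.load(open("top.pkl","rb"))
m=np.mean([img("top")["color"].astype(float) for _ in range(4)],0);np.save("top4.npy",m)
H=[box(-.017,.017,-.017,.017,.023,.040)]
r=fit(d,-orange(m),H,[.5275,.022,np.radians(17)],ring=1);print(np.round(r[0][:2]*1e3,2),np.degrees(r[0][2]),r[1])
img("side","pics/s4.png")
a=np.clip(m[164:232,224:284]*1.3,0,255).astype(np.uint8);b=cv2.imread("pics/s4.png")[175:225,215:285]
cv2.imwrite("pics/p4.png",np.hstack([cv2.resize(a,(400,453),interpolation=2),cv2.resize(b,(400,453),interpolation=2)]))
E
python3 plan.py 489 -285.2 240 64.5 2
```

```text
[532.07  22.27] 12.789789133008567 0.5766522756419709
cur [ 486.77 -284.56  276.14] jaw 64.46 tilt [-0.0005  0.0003] F [-0.2  0.1  0.1] gap 39.8 t 31.25 q [ 0.62  0.48 -0.18  1.88  0.12  0.79  1.51]
[-0.0012, 0.0002, 0.0181, 0.0, -0.0003, -0.0004, -0.0011, 0.0002, 0.0181, 0.0, -0.0003, -0.0004]
```

View pics/p4.png

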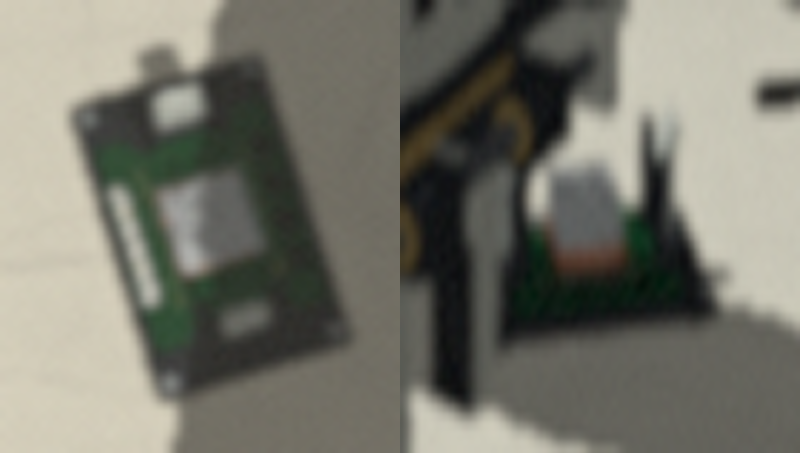

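```bash
python3 - <<'E'
from fit import *; import pickle
d=pickle.load(open("top.pkl","rb"));m=np.load("top4.npy")
H=[box(-.017,.017,-.017,.017,.023,.040)]
for n,I in(("gray",m.mean(-1)),("blue",m[...,0])):
 for ring in(2,3):
  r=fit(d,I,H,[.527,.022,np.radians(17)],ring=ring);print(n,np.round(r[0][:2]*1e3,2),np.degrees(r[0][2]).round(2),r[1].round(3))
u=proj(d,[[.527,.022,.03]])[0];print(u)
r=fit(d,orange(np.load("top_mean.npy")),COV,[.492,-.284,np.radians(-25)],half=26,ring=2);print("cov",np.round(r[0][:2]*1e3,2),np.degrees(r[0][2]).round(2),r[1].round(3))
E
python3 plan.py 489.2 -285.2 240 64.5 2
```

```text
gray [524.86  24.62] 19.56 0.259
gray [524.86  24.63] 19.58 0.381
blue [525.01  24.16] 19.35 0.233
blue [525.1   24.19] 19.72 0.349
[255.10399153 196.29288567]
cov [ 492.28 -284.1 ] -25.48 0.235
cur [ 486.77 -284.56  276.14] jaw 64.46 tilt [-0.0005  0.0003] F [-0.2  0.1  0.1] gap 39.8 t 31.25 q [ 0.62  0.48 -0.18  1.88  0.12  0.79  1.51]
[-0.0012, 0.0002, 0.0181, 0.0, -0.0003, -0.0004, -0.0012, 0.0002, 0.0181, 0.0, -0.0003, -0.0004]
```

```bash
python3 - <<'E'
from fit import *; import pickle
d=pickle.load(open("top.pkl","rb"));m=np.load("top4.npy")
I=orange(m);S0=[box(-.018,.018,-.018,.018,.017,.023)];H=[box(-.017,.017,-.017,.017,.023,.040)]
x0,y0,w,h=236,178,40,40;A=I[y0:y0+h,x0:x0+w]
def bare(p,parts): return mask(d,parts,p,x0,y0,w,h)
sp=bare([.52704,.02194,np.radians(17.4)],S0);W=sp>.02
W=cv2.dilate(W.astype(np.uint8),np.ones((7,7)))>0
B=np.load("top_mean.npy");Bo=orange(B)[y0:y0+h,x0:x0+w]
def cost(q):
    hs=bare([q[0]/1e3,q[1]/1e3,q[2]/50],H)[W];s=np.clip(sp[W]-hs,0,1)
    X=np.c_[s,hs,Bo[W],np.ones(s.size)];b=np.linalg.lstsq(X,A[W],rcond=None)[0]
    return ((X@b-A[W])**2).mean()/A[W].var()
for q0 in([527,22,15],[525,24,16],[528,20,14]):
    r=minimize(cost,q0,method="Nelder-Mead",options=dict(initial_simplex=np.array([q0,[q0[0]+2,*q0[1:]],[q0[0],q0[1]+2,q0[2]],[q0[0],q0[1],q0[2]+2]])));print(r.x.round(2),np.degrees(r.x[2]/50).round(1),r.fun.round(3))
print(cost([527,22,15.2]))
v=np.clip((A-A.min())/(A.max()-A.min())*255,0,255).astype(np.uint8)
b=cv2.resize(np.clip(m[y0:y0+h,x0:x0+w]*1.5,0,255).astype(np.uint8),(400,400),interpolation=2)
v=cv2.cvtColor(cv2.resize(v,(400,400),interpolation=2),8)
for im in(b,v):
  for P,c in((S0,(255,255,0)),(H,(0,0,255))):
    T=np.array([[.52704,.02194]]);a=np.radians(17.4);Q=P[0]@np.array([[np.cos(a),np.sin(a),0],[-np.sin(a),np.cos(a),0],[0,0,1]])+[.52704,.02194,0]
    hull=cv2.convexHull(((proj(d,Q)-[x0,y0]+.5)*10).astype(np.float32));cv2.polylines(im,[hull.astype(np.int32)],True,c,1)
cv2.imwrite("pics/p5.png",np.hstack([b,v]))
E
```

```text
[526.76  21.98  14.36] 16.5 0.482
[526.75  21.95  14.27] 16.4 0.482
[526.69  21.99  14.39] 16.5 0.482
0.4889690331785881
```

View pics/p5.png

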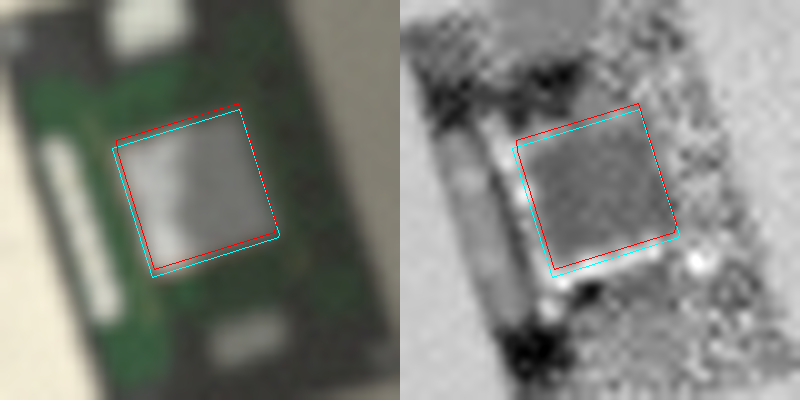

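The rim overlay (red and cyan outlines around (195,190)) lines up with the image. The fit puts the heat sink at 526.8/22.0 on the spreader at 527.0/21.9, so it is centred and square. Next is the cover.

```bash
python3 plan.py 489.2 -286.6 195 64.5 3
```

```text
cur [ 486.77 -284.56  276.14] jaw 64.46 tilt [-0.0005  0.0003] F [-0.2  0.1  0.1] gap 39.8 t 31.25 q [ 0.62  0.48 -0.18  1.88  0.12  0.79  1.51]
[-0.001, -0.0003, 0.027, 0.0, -0.0002, -0.0002, -0.001, -0.0003, 0.027, 0.0, -0.0002, -0.0002, -0.001, -0.0003, 0.027, 0.0, -0.0002, -0.0002]
```

move_arm(rows=[-0.001,-0.0003,0.027,0,0,0,-0.001,-0.0003,0.027,0,0,0,-0.001,-0.0003,0.02,0,0,0,0,0,0.005,0,0,0,0,0,0,0,0,0], newtons=10)

```text
t: 31.75
eef_pos: [0.4886, -0.2871, 0.1965]
tcp_rot: [0.222, 0.975, 0.0, -0.001]
contact_force: [0.3, 0.5, -0.7]
finger_gap: 0.0402
```

move_arm(rows=[0,0,0,0,0,0,0,0,0,0,0,0])

```text
t: 31.95
eef_pos: [0.4894, -0.2879, 0.1984]
tcp_rot: [0.222, 0.975, -0.0, 0.001]
contact_force: [-0.4, -0.5, 0.3]
finger_gap: 0.0398
```

```bash
python3 plan.py 489.2 -286.6 188 64.5 1
```

```text
cur [ 489.39 -287.88  198.38] jaw 64.36 tilt [ 0.0014 -0.0011] F [-0.4 -0.5  0.3] gap 39.85 t 31.95 q [ 0.61  0.61 -0.16  1.9   0.15  0.64  1.48]
[0.0007, 0.0011, 0.0104, -0.0004, 0.0018, -0.0025]
```

move_arm(rows=[0.0005,0.001,0.006,0,0.001,0,0,0,0.004,0,0,0,0,0,0,0,0,0,0,0,0,0,0,0])

```text
t: 32.35
eef_pos: [0.4886, -0.2865, 0.1869]
tcp_rot: [0.222, 0.975, 0.0, -0.001]
contact_force: [-0.2, -0.4, 0.2]
finger_gap: 0.0396
```

move_arm(rows=[0,0,0,0,0,0,0,0,0,0,0,0,0,0,0,0,0,0,0,0,0,0,0,0,0,0,0,0,0,0], claw=0.005)

```text
t: 32.85
eef_pos: [0.4887, -0.2865, 0.1871]
tcp_rot: [0.222, 0.975, 0.0, -0.001]
contact_force: [0.5, 0.9, -0.0]
finger_gap: 0.0118
```

move_arm(rows=[0,0,0,0,0,0,0,0,0,0,0,0,0,0,0,0,0,0])

```text
t: 33.15
eef_pos: [0.4887, -0.2866, 0.1872]
tcp_rot: [0.222, 0.975, 0.0, -0.001]
contact_force: [-0.4, 0.1, 0.8]
finger_gap: 0.012
```

move_arm(rows=[0,0,0,0,0,0,0,0,-0.005,0,0,0,0,0,-0.03,0,0,0,0,0,-0.04,0,0,0,0,0,-0.035,0,0,0], newtons=45)

```text
t: 33.65
eef_pos: [0.4887, -0.2864, 0.2985]
tcp_rot: [0.222, 0.975, 0.0, -0.001]
contact_force: [0.9, -0.5, -0.8]
finger_gap: 0.0119
```

move_arm(rows=[0,0,0,0,0,0,0,0,0,0,0,0])

```text
t: 33.85
eef_pos: [0.489, -0.2867, 0.2982]
tcp_rot: [0.222, 0.975, -0.0, 0.0]
contact_force: [-0.0, -0.1, -1.6]
finger_gap: 0.0118
```

```bash
python3 plan.py 523.6 20.8 300 107.3 10
```

```text
cur [ 489.04 -286.73  298.22] jaw 64.35 tilt [ 0.0005 -0.0009] F [-0.  -0.1 -1.6] gap 11.8 t 33.85 q [ 0.63  0.46 -0.19  1.86  0.11  0.84  1.51]
[0.0102, 0.0292, -0.0002, -0.0001, 0.0001, -0.075, 0.008, 0.0299, -0.0002, -0.0001, 0.0001, -0.075, 0.0057, 0.0304, -0.0002, -0.0001, 0.0001, -0.075, 0.0034, 0.0308, -0.0002, -0.0001, 0.0001, -0.075, 0.0011, 0.0309, -0.0002, -0.0001, 0.0001, -0.075]
[-0.0012, 0.0309, -0.0002, -0.0001, 0.0001, -0.075, -0.0035, 0.0307, -0.0002, -0.0001, 0.0001, -0.075, -0.0058, 0.0304, -0.0002, -0.0001, 0.0001, -0.075, -0.0081, 0.0299, -0.0002, -0.0001, 0.0001, -0.075, -0.0103, 0.0292, -0.0002, -0.0001, 0.0001, -0.075]
```

move_arm(rows=[0.01,0.029,0,0,0,-0.075,0.008,0.03,0,0,0,-0.075,0.0055,0.0305,0,0,0,-0.075,0.0035,0.031,0,0,0,-0.075,0.001,0.031,0,0,0,-0.075])

```text
t: 34.35
eef_pos: [0.5056, -0.1303, 0.2955]
tcp_rot: [0.034, 0.999, 0.001, -0.002]
contact_force: [0.3, 0.1, -0.3]
finger_gap: 0.0118
```

move_arm(rows=[-0.001,0.031,0,0,0,-0.075,-0.0035,0.0305,0,0,0,-0.075,-0.006,0.0305,0,0,0,-0.075,-0.008,0.03,0,0,0,-0.075,-0.0105,0.029,0,0,0,-0.075])

```text
t: 34.85
eef_pos: [0.5226, 0.0232, 0.2955]
tcp_rot: [-0.153, 0.988, 0.001, -0.002]
contact_force: [-0.1, 0.2, -0.5]
finger_gap: 0.0118
```

move_arm(rows=[0,0,0,0,0,0,0,0,0,0,0,0,0,0,0,0,0,0,0,0,0,0,0,0])

```text
t: 35.25
eef_pos: [0.5235, 0.0199, 0.2966]
tcp_rot: [-0.15, 0.989, 0.0, -0.001]
contact_force: [-0.4, 0.1, 0.1]
finger_gap: 0.0118
```

```bash
python3 plan.py 523.6 20.8 250 107.3 3; python3 - <<'E'
from h import *
img("side","pics/s6.png");img("top","pics/t6.png")
a=cv2.imread("pics/s6.png")[150:225,205:295];b=cv2.imread("pics/t6.png")[164:232,224:292]
cv2.imwrite("pics/p6.png",np.hstack([cv2.resize(a,(480,400),interpolation=2),cv2.resize(b,(320,400),interpolation=2)]))
E
```

```text
cur [523.53  19.86 296.58] jaw 107.22 tilt [-0.0027 -0.0002] F [-0.4  0.1  0.1] gap 11.79 t 35.25 q [ 0.27  0.42 -0.44  1.96  0.24  0.82  1.57]
[-0.0002, 0.0003, 0.0155, 0.0002, -0.0009, -0.0005, -0.0001, 0.0003, 0.0155, 0.0002, -0.0009, -0.0005, -0.0001, 0.0003, 0.0155, 0.0002, -0.0009, -0.0005]
```

View pics/p6.png

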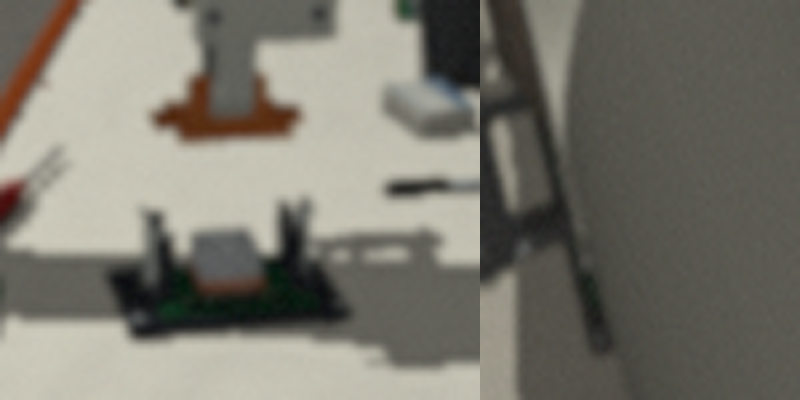

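The side crop shows the cover held level with its bar centred in the fingers (finger at x≈232, bar 203–265), above the stack and between the latches. I'll descend.

move_arm(rows=[0,0.0003,0.02,0,-0.001,0,0,0.0003,0.02,0,0,0,0,0.0003,0.01,0,0,0,0,0,0,0,0,0,0,0,0,0,0,0])

```text
t: 35.85
eef_pos: [0.5238, 0.0218, 0.2475]
tcp_rot: [-0.151, 0.989, 0.0, -0.0]
contact_force: [0.1, 0.8, -0.6]
finger_gap: 0.0117
```

move_arm(rows=[0,0,0,0,0,0,0,0,0,0,0,0])

```text
t: 36.05
eef_pos: [0.5241, 0.022, 0.248]
tcp_rot: [-0.151, 0.989, 0.0, 0.001]
contact_force: [-0.3, -0.1, -0.9]
finger_gap: 0.0115
```

```bash
python3 plan.py 523.6 20.9 240 107.3 1
```

```text
cur [524.05  21.97 248.04] jaw 107.32 tilt [0.0011 0.0007] F [-0.3 -0.1 -0.9] gap 11.52 t 36.05 q [ 0.24  0.5  -0.41  1.98  0.29  0.72  1.53]
[0.0008, -0.0009, 0.008, 0.0003, 0.0013, 0.0003]
```

move_arm(rows=[0.0006,-0.0009,0.003,0,0.001,0,0,0,0.003,0,0,0,0,0,0.002,0,0,0,0,0,0,0,0,0,0,0,0,0,0,0])

```text
t: 36.55
eef_pos: [0.5235, 0.021, 0.2392]
tcp_rot: [-0.151, 0.989, 0.0, -0.0]
contact_force: [1.5, 0.4, -0.9]
finger_gap: 0.0116
```

```bash
python3 plan.py 523.6 20.9 236 107.3 1
```

```text
cur [523.54  21.02 239.21] jaw 107.34 tilt [-0.0009  0.0006] F [ 1.5  0.4 -0.9] gap 11.58 t 36.55 q [ 0.23  0.51 -0.4   1.99  0.3   0.7   1.52]
[-0.0, -0.0001, 0.0032, 0.0008, -0.0007, 0.0006]
```

move_arm(rows=[0,0,0.001,0,0,0,0,0,0.001,0,0,0,0,0,0.001,0,0,0,0,0,0.001,0,0,0,0,0,0,0,0,0])

```text
t: 37.05
eef_pos: [0.5237, 0.0211, 0.2355]
tcp_rot: [-0.151, 0.989, 0.0, -0.0]
contact_force: [1.6, 0.6, 3.3]
finger_gap: 0.0117
```

move_arm(rows=[0,0,0.001,0,0,0,0,0,0.001,0,0,0,0,0,0.001,0,0,0,0,0,0,0,0,0])

```text
t: 37.45
eef_pos: [0.5239, 0.0211, 0.233]
tcp_rot: [-0.151, 0.989, 0.0, 0.0]
contact_force: [0.4, 1.1, 8.6]
finger_gap: 0.0118
```

move_arm(rows=[0,0,0.001,0,0,0,0,0,0.001,0,0,0,0,0,0.001,0,0,0,0,0,0,0,0,0])

```text
t: 37.85
eef_pos: [0.5236, 0.0209, 0.2294]
tcp_rot: [-0.151, 0.989, 0.0, -0.0]
contact_force: [3.0, 1.1, 4.8]
finger_gap: 0.0116
```

move_arm(rows=[0,0,0.001,0,0,0,0,0,0.001,0,0,0,0,0,0,0,0,0])

```text
t: 38.15
eef_pos: [0.5236, 0.021, 0.2273]
tcp_rot: [-0.151, 0.989, 0.0, -0.0]
contact_force: [3.2, -0.1, 4.5]
finger_gap: 0.0114
```

move_arm(rows=[0,0,0.001,0,0,0,0,0,0.001,0,0,0,0,0,0,0,0,0])

```text
t: 38.45
eef_pos: [0.5231, 0.0209, 0.2248]
tcp_rot: [-0.151, 0.989, 0.0, -0.001]
contact_force: [2.2, -0.3, 0.7]
finger_gap: 0.012
```

move_arm(rows=[0,0,0.001,0,0,0,0,0,0,0,0,0])

```text
t: 38.65
eef_pos: [0.5232, 0.021, 0.2241]
tcp_rot: [-0.151, 0.989, 0.0, -0.001]
contact_force: [2.1, 0.7, 2.6]
finger_gap: 0.0117
```

Both latches snapped: the force dropped to about 0 and the cover bears at the expected height. Now I'll press to about 15 N.

move_arm(rows=[0,0,0.0006,0,0,0,0,0,0.0004,0,0,0,0,0,0,0,0,0])

```text
t: 38.95
eef_pos: [0.5233, 0.0211, 0.2241]
tcp_rot: [-0.151, 0.989, 0.0, -0.001]
contact_force: [-1.2, 1.4, 12.5]
finger_gap: 0.0117
```

move_arm(rows=[0,0,0,0,0,0,0,0,0,0,0,0])

```text
t: 39.15
eef_pos: [0.5233, 0.0211, 0.2241]
tcp_rot: [-0.151, 0.989, 0.0, -0.001]
contact_force: [-0.9, 0.1, 12.1]
finger_gap: 0.0116
```

move_arm(rows=[0,0,0.0003,0,0,0,0,0,0,0,0,0,0,0,0,0,0,0,0,0,0,0,0,0])

```text
t: 39.55
eef_pos: [0.5233, 0.0211, 0.224]
tcp_rot: [-0.151, 0.989, 0.0, -0.001]
contact_force: [-2.7, 0.1, 15.5]
finger_gap: 0.0117
```

move_arm(rows=[0,0,0,0,0,0,0,0,0,0,0,0,0,0,0,0,0,0,0,0,0,0,0,0,0,0,0,0,0,0])

```text
t: 40.05
eef_pos: [0.5233, 0.0211, 0.224]
tcp_rot: [-0.151, 0.989, -0.0, -0.001]
contact_force: [-2.1, -0.0, 15.5]
finger_gap: 0.0118
```

```bash
python3 - <<'E'
from h import *
img("side","pics/s7.png");a=cv2.imread("pics/s7.png")[165:225,210:285]
cv2.imwrite("pics/p7.png",cv2.resize(a,(750,600),interpolation=2))
for _ in range(5): robot.get_image("side");print(np.round(robot.observe()["contact_force"],1))
E
```

```text
[-2.8  0.3 15.5]
[-1.4  0.8 15.3]
[-1.3  0.3 15.3]
[-1.1  1.2 15.6]
[-1.1 -0.2 15.4]
```

View pics/p7.png

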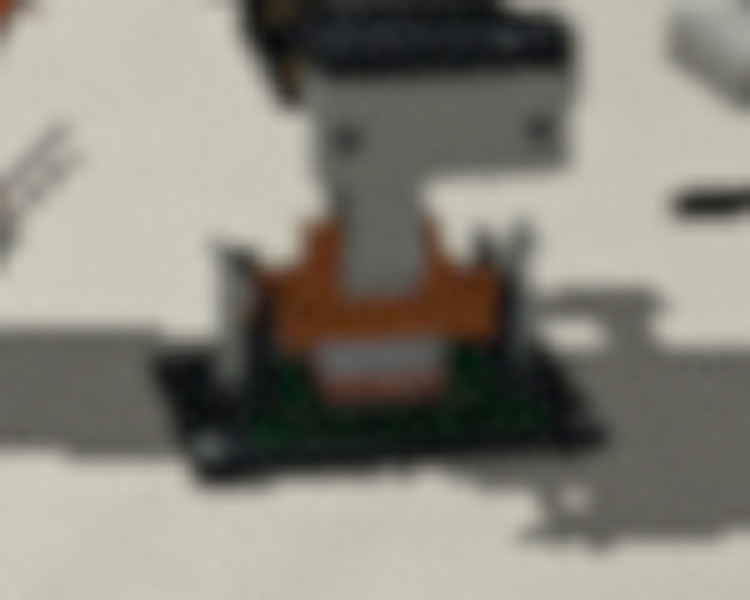

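The cover sits level on the heat sink (grey, (385,355)) and spreader (copper, (385,385)). Both latches stand upright at (230,310) and (520,290). The force is a steady 15.4 N, so I'm handing the job in.

```bash
python3 -c "
from h import *
robot.close_job();o=robot.observe();print(o['t'],o['contact_force'])"
```

```text
the job is handed in; nothing more can be done
the job is handed in; nothing more can be done
```

The cooling stack is built and latched, and I handed the job in at about 40 s with the gripper still pressing the cover down.

- **Spreader:** I let go of it on the chip, then had to shift it about 3 mm after an image check showed it off centre. It now matches the chip lid to within about 0.1 mm in the top view. Its yaw read about 1° off in the image, while the gripper read 17.6° against roughly 17.3° for the carrier.
- **Heat sink:** It was set on fins up and released. The fit to the visible copper rim puts it within 0.3 mm of centre and about 1° of square. A simpler brightness fit showed it about 3 mm off. I judged that one spoiled by the shadow edge and did not act on it.
- **Cover:** The push reached about 9 N, fell to 0.7 N at the snap, and the cover then bore on the stack at the expected height (TCP z 224.1 mm). The side view shows it level with both latches upright. I did not measure the latch angles separately.
- **Final push:** It held at 15.3 to 15.6 N over the last readings before hand-in. No reading was possible afterwards.

The first attempt to pick up the spreader missed because the fingertips rode over the plate. I regrasped it lower. I did not touch any of the other things on the bench.

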